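# Load and start the cassette disinfector

### The arm

A 6-joint arm with a two-finger parallel gripper is mounted at the origin on a cart in front of the work surface, level with it; the furniture and walls round the work are solid. World frame = base frame: x ahead of the robot, y to its left, z up, the work surface at z = 0. Lengths are in m, angles in rad, forces in N, time in s.
With the tool pointing down it reaches from about 0.25 to 0.8 m from the base axis. Payload 8.5 kg.
Tool frame: the origin (TCP) lies at the very end of the fingers, on their centre line; the grasp point (between the pads) lies 19 mm behind it (ctrl.grasp_offset is the distance from the TCP to the grasp point, in m); z points along the fingers, y is the line along which they close (so a half turn about z gives the same grasp; the last joint's range is limited). The gripper opens to 85 mm and grips with 20 to 120 N. Pads are 22 mm wide; open, the fingers measure 114 mm over their backs; the gripper's body (76 mm by 85 mm) begins 54 mm behind the grasp point. The pads swing forward as they close: fully open they stand 13 mm farther back than shut.
Start: joints at [1.292, 0.238, -0.013, 1.319, 0, 1.571], TCP at [0.144, 0.505, 0.231] pointing down, gripper open.
Joint ranges: [-2.66, 2.66], [-1.03, 1.9], [-1.14, 1.46], [-1.82, 2.27], [-1.45, 1.34], [-3.14, 3.14]. Speed limits (rad/s): [2.22, 2.22, 2.79, 3.14, 3.14, 3.14].

### API

Orientations are given as a unit quaternion [w, x, y, z].
In Python, from rig import ctrl, get_image, camera_params gives the robot as it stands. The module is installed in compiled form; this text tells all that it offers.
- The arm moves only by the tool apply_moves, never from a script. Its argument "motion" is a list of rows, each a list of 3 entries, a list of its own where there are three numbers: the shift along the tool's x, y, z in cm, then the turn, a rotation vector about the tool's x, y, z in degrees, then the finger opening in cm, from 0 to 8.54. A call has 1 to 20 rows; each row is the pose to reach, as a shift and turn from the pose commanded when the call began, along the tool's axes at that moment; what a row does not reach only later rows make up. A row lasts 1/12 s, in which the tool goes at most 41.7 mm and 7.16 degrees, less where a joint would pass 70% of its speed; a pose out of reach is approached as far as the arm can. A call with a gripper value outside its range is refused whole. The fingers move at their own pace and stop on an object; "force" is the grip in N (left out, the last holds). Time passes only in rows, so rows that repeat a pose let the fingers close. It gives the time, the measured TCP pose, the force, the opening and the grip force at its end, in the units of the state.
- ctrl.observe(): the state, without advancing time (a new reading comes with each control period).
- get_image(name): name is "side" or "top"; returns the picture (480x640x3 uint8, red, green, blue); there is no depth.
- camera_params(name): a dict with "K" (3x3 intrinsics, pixels), "world_from_camera" (4x4, takes a point from camera to world coordinates). Camera axes: x right, y down, z forward; pixel columns grow to the right and rows downward; lengths in m; the calibration is good to about 2 mm. A picture is of the moment at which its call begins. camera_params takes no time and is no camera call.
- ctrl.close_job(): hands the job in; it is judged then, once.
The state is a dict: "clock": time; "q": joint angles; "qd": joint speeds; "effort": joint torques, N m; "ee_pos": TCP position; "orientation": TCP orientation; "contact_force": force on the tool from outside, world axes, zero at the start; "moment": the same for the moment, N m; "grip_width": finger opening in m; "finger_force": force on a finger pad.
Only numpy, scipy, OpenCV 4.12 (cv2) and the standard library are available. Lean on these libraries where they do the work, as an engineer would, in place of code of your own. Each camera call takes 0.05 s, during which the arm holds its last target. There are 200 camera calls.

### The job

Press the release button on top of the bench disinfector and let its drawer spring out by itself, untouched. Stack all the cassettes that are there (two or three, in any order) on the raised seat in the drawer and put the flat cover on top, every one turned so that its two cut corners lie over the cut corners below and its skirt sits fully down over the step. Then push the drawer in until it latches and stays shut by itself, and after that turn the knob clockwise until it has clicked past its detent; leave everything else on the bench where it is.

Things in the scene. Friction and masses are not known exactly. Their poses are not given: they have to be found in the camera images.
- disinfector: White bench unit fixed on the mat, its foot 2 mm above the worktop, 115 deep x 200 wide x 100 mm high. Origin: at its foot, below the seat of the shut drawer; x points to its back, y to its left (seen facing along +x), z up. Front face at x = -48 mm, back at +67, sides at y = +-100. Drawer bay: the middle 94 mm, clear to 92 mm above the unit's foot. On top: release button at (-26, -68) mm, knob at (0, +60) mm.
- drawer (a joint): Drawer, sliding out along the unit's -x (m): 0 = shut and latched, 0.100 = out. When the button is pressed its spring (4 N shut, 3 N out) throws it out in about half a second. Pushed in, it meets the latch near the end (about 3 N more), passes it just beyond 0 and stops at -0.004; let go, it stays at about 0. Not latched, it springs out again.
- release_button (a joint): Push button, 22 mm across, 12 mm proud of the unit's top, pressed straight down (m): 0 = up, 0.007 = fully down. The latch lets go at 0.003 to 0.005. It takes 2 N at first and 5 N fully down, and springs back up.
- button_top (a point): Centre of the button's top face, 112 mm above the unit's foot when up.
- program_knob (a joint): Knob on the unit's top; the value (rad) grows as it turns clockwise seen from above: 0 to 0.3 at the start, stop at 1.57. A ball detent with its crest at 0.9 resists (about 0.09 N m) from 0.55 on; past about 1.0 it throws the knob on to 1.2 or more. It stays where it is left.
- knob_grip (a point): On the knob's axis, 127 mm above the unit's foot, 10 mm below the knob's top. The knob is a disc 42 mm across with a bar grip on it, 40 long x 13 wide x 26 mm high, along this point's x axis (fingers close along its y). The disc's upper face is 16 mm below this point. Turns with the knob.
- seat (a point): Centre of the drawer's seat, on the platform where the lowest skirt rests, 16 mm above the unit's foot; moves with the drawer, axes parallel to the unit's. Round it rises a step 6 mm high, outlined like a cassette's step, cut corners at its +x end (the unit's back). Platform 86 mm wide, no side walls; front panel 52 mm high (above the unit's foot), its inner face at x = -52 mm.
- seat_key (a point): Point 36 mm from point seat along +x, towards the cut corners. Every cassette and the cover must lie with its x axis along the seat's x axis, the same way round.
- drawer_handle (a point): Middle of the drawer's round steel bar handle: 90 mm long across the front, 11 mm thick, 35 mm before the front panel, 34 mm above the unit's foot; moves with the drawer. Can be pushed from its front with fingers pointing down.
- cassette_1: Flat closed steel cassette, 84 (x) x 56 (y) x 24 mm, 0.12 kg. Origin: centre of the underside, z up; at the +x end both corners are cut at 45 degrees (12 mm legs), at the -x end they are square. Below, an open skirt 8 mm deep with 4 mm walls; a solid deck to 18 mm, upright sides; on top a raised perforated step 6 mm high, 6.5 mm (top 8 mm) in from the sides. May be absent.
- cassette_2: Same as cassette_1. A skirt goes over the step below it with 2.5 mm play all round and rests on the deck round the step, so levels are 18 mm apart; but only with cut corners over cut corners: the wrong way round it stays up on the step. May be absent.
- cassette_3: Same as cassette_1. Grip across the 56 mm width from above with the fingertips a little above its underside, so that they do not meet the one below. Two or three of the cassettes are present; an absent one has no pose.
- cassette_1_key (a point): Point of its underside plane on its +x axis, 36 mm from the origin, near the cut-corner end.
- cassette_2_key (a point): Point of its underside plane on its +x axis, 36 mm from the origin, near the cut-corner end.
- cassette_3_key (a point): Point of its underside plane on its +x axis, 36 mm from the origin, near the cut-corner end.
- cover: Flat steel cover, 84 x 56 x 13 mm, 0.08 kg: same skirt (8 mm deep, 4 mm walls) and cut corners at its +x end as a cassette, but a plain flat top without a step. Origin: centre of the underside, z up. Sits over the top cassette's step. Always present; gripped across the 56 mm width.
- cover_key (a point): Point of its underside plane on its +x axis, 36 mm from the origin, near the cut-corner end.
- felt_wheel: Felt polishing wheel, 48 mm across, 12 high; bystander.
- wax_block: Yellow wax block, 30 x 62 x 19 mm; bystander.
- denture: Pink denture with white teeth, 44 x 56 x 21 mm; bystander.
- sample_tube: Stoppered sample tube on a foot, 22 mm across, 66 high; bystander.
- bur_stand: Metal block with upright burs, 34 x 66 x 44 mm; bystander.

How it is judged:
By the outcome, as a careful person would: the job done as asked, in the order asked, and still so for the second after the job is handed in, with the robot touching nothing.
Of cassette_1, cassette_2, cassette_3 only 2 to 3 are there at a start; the rules pass over those that are not, and their reading is None.
At some moment in a run one of cassette_1, cassette_2, cassette_3, cover may be knocked a few centimetres aside while the robot is not near it.
Once in a run the grip may slacken for a moment while it holds something.
It also fails if it takes over 210 s, if anything falls off the work surface, if the arm or the gripper's body presses on something with over 40 N, if the wrist force passes 120 N, or if a joint passes its speed limit or range.

## Working session

There is one attempt and no reset: what is moved stays moved. The work goes in short steps, Python scripts to look and compute and a tool call to move; the robot and the scene stay as the last step left them, time stands still between calls to the robot, and variables do not carry over. Pictures are saved under pics/ and viewed, at most 14 in all, crops included, and the job is handed in when it is done.

Besides the shell and the picture viewer there is one more tool, called after "Request:" by a JSON object that holds its "name" and its "arguments". apply_moves: Moves the arm, as the interface text tells. Its arguments: {"type":"object","properties":{"motion":{"type":"array"},"force":{"type":"number"}},"required":["motion"]}

```bash
mkdir -p pics
python3 - <<'E'
from rig import ctrl,get_image,camera_params
import cv2
for n in("top","side"):
    cv2.imwrite(f"pics/{n}0.png",get_image(n)[:,:,::-1]); p=camera_params(n); print(n,p["K"],p["world_from_camera"])
print(ctrl.observe(), ctrl.grasp_offset)
E
```

```text
top [[449.64052791   0.         319.62048642]
 [  0.         449.64052791 241.02583135]
 [  0.           0.           1.        ]] [[ 0.00245654 -0.99693151  0.07824017  0.49062555]
 [-0.99990444 -0.00138437  0.01375491  0.09073702]
 [-0.01360439 -0.07826649 -0.99683964  1.21591973]
 [ 0.          0.          0.          1.        ]]
side [[545.43265683   0.         324.95351858]
 [  0.         545.43265683 241.36055776]
 [  0.           0.           1.        ]] [[-0.99178331 -0.05848825  0.11377608  0.39287099]
 [-0.12623081  0.59185369 -0.79609986  1.22071663]
 [-0.0207763  -0.8039206  -0.59437363  0.93749312]
 [ 0.          0.          0.          1.        ]]
{'clock': 0.1, 'q': array([ 1.29203058e+00,  2.38752493e-01, -1.41474339e-02,  1.31921458e+00,
       -2.51843337e-06,  1.57079345e+00]), 'qd': array([ 7.85186726e-05,  3.84942090e-04,  2.79502466e-03, -8.64880934e-04,
       -1.67375322e-03, -1.90928888e-04]), 'effort': array([ 1.24719194e-03, -5.39723682e+01,  3.46998596e+01,  1.34767819e-02,
        9.06927653e-05,  5.80412859e-06]), 'ee_pos': array([0.14436339, 0.50437896, 0.23073405]), 'orientation': array([-9.03223457e-05,  1.38930543e-01,  9.90301908e-01, -6.52870926e-04]), 'contact_force': array([-0.33038955,  0.67534665, -0.72401321]), 'moment': array([-0.04913434,  0.02576405,  0.02859859]), 'finger_force': 0.0, 'grip_width': 0.08486267345382924} 0.0187
```

View pics/top0.png

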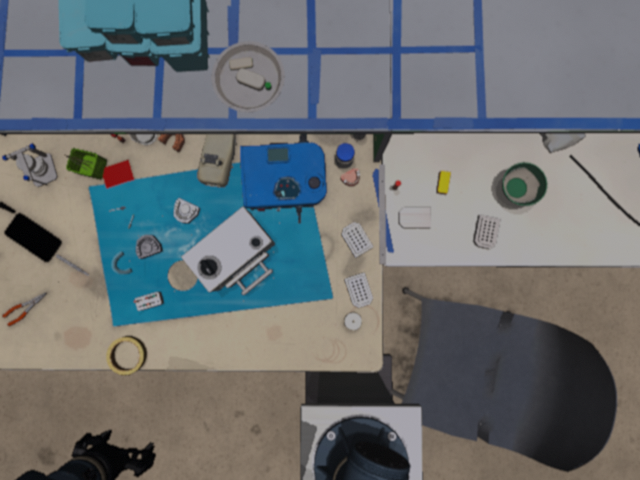

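View pics/side0.png

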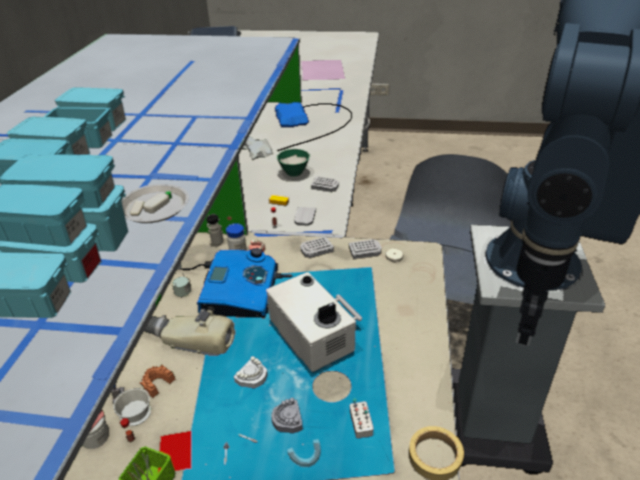

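Run:
```python
import cv2
a=cv2.imread("pics/top0.png");b=cv2.imread("pics/side0.png")
cv2.imwrite("pics/c1.png",cv2.resize(a[200:340,180:380],None,fx=4,fy=4,interpolation=2))
c=cv2.resize(a[165:265,385:520],None,fx=4,fy=4,interpolation=2)
d=cv2.resize(b[170:370,250:410],None,fx=3.0,fy=3.0,interpolation=2)[:, :]
cv2.imwrite("pics/c2.png",c)
cv2.imwrite("pics/c3.png",d)
```

```text
(no output)
```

View pics/c1.png

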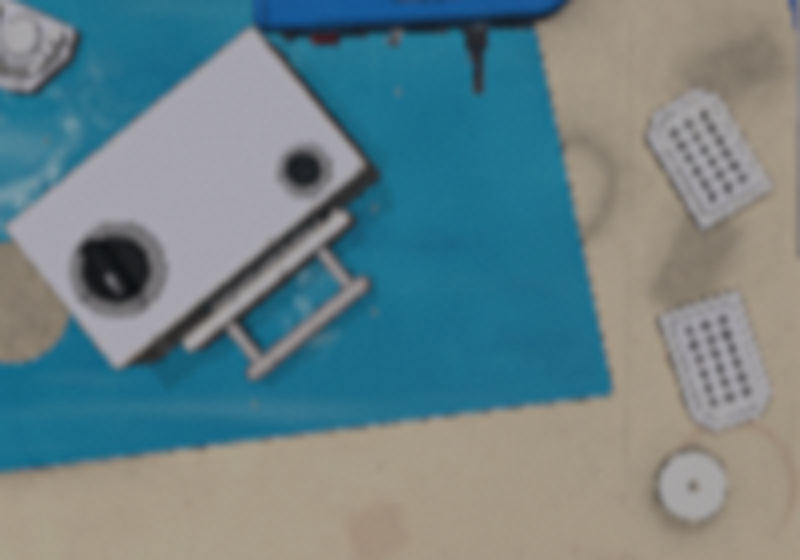

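View pics/c2.png

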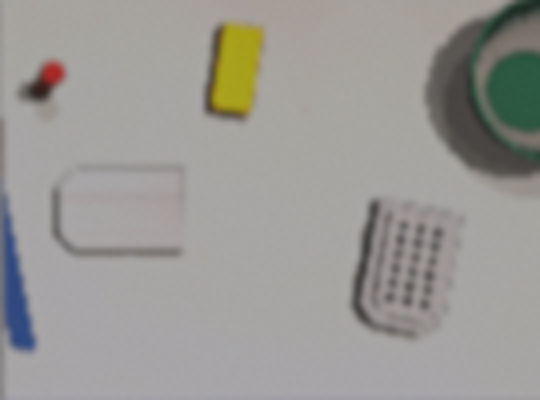

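View pics/c3.png

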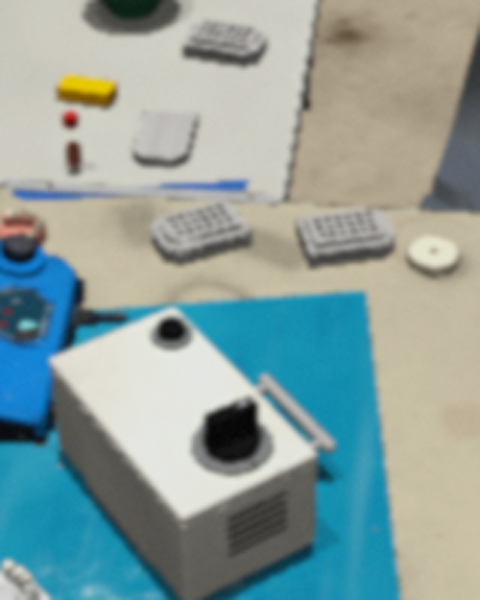

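```bash
cat > h.py <<'E'
import numpy as np,cv2
from rig import ctrl,get_image,camera_params
P={n:camera_params(n) for n in("top","side")}
def ray(n,uv):
    T=P[n]["world_from_camera"];d=T[:3,:3]@np.linalg.solve(P[n]["K"],[uv[0],uv[1],1.]);return T[:3,3],d/np.linalg.norm(d)
def plane(n,uv,z):
    o,d=ray(n,uv);return o+d*(z-o[2])/d[2]
def tri(a,b):
    o,d=ray("top",a);p,e=ray("side",b)
    s=np.linalg.lstsq(np.c_[d,-e],p-o,rcond=None)[0];x,y=o+d*s[0],p+e*s[1];return (x+y)/2,np.linalg.norm(x-y)*1000
def proj(n,X):
    T=np.linalg.inv(P[n]["world_from_camera"]);c=P[n]["K"]@(T[:3,:3]@np.asarray(X)+T[:3,3]);return c[:2]/c[2]
def holes(im,box,th=18):
    x0,y0,x1,y1=box;g=cv2.cvtColor(im[y0:y1,x0:x1],6) if im.ndim==3 else im
    g=cv2.resize(g,None,fx=4,fy=4,interpolation=2)
    bh=cv2.morphologyEx(g,cv2.MORPH_BLACKHAT,np.ones((13,13)));m=(bh>th).astype(np.uint8)
    n,_,st,c=cv2.connectedComponentsWithStats(m)
    k=[c[i] for i in range(1,n) if 6<=st[i,4]<=120 and max(st[i,2:4])<16]
    return np.array([((a+.5)/4-.5)+[x0,y0] for a in k])
E
python3 - <<'E'
from h import *
np.set_printoptions(precision=4,suppress=True)
f=lambda l:[(180+u/4,200+v/4) for u,v in l]; g=lambda l:[(250+u/3,170+v/3) for u,v in l]
T=f([(375,172),(120,367),(10,230),(255,28)]);S=g([(175,308),(313,458),(182,515),(53,360)])
for a,b in zip(T,S): print("unit",*tri(a,b))
print("button",tri(f([(304,168)])[0],g([(171,327)])[0]))
C={"A":((338,218,376,260),(298,234,336,260)),"B":((342,270,376,310),(345,234,384,260)),"C":((470,210,505,252),(308,174,342,192))}
t=cv2.imread("pics/top0.png");s=cv2.imread("pics/side0.png")
for k,(a,b) in C.items():
    for n,im,bx in(("top",t,a),("side",s,b)):
        h=holes(im,bx);print(k,n,len(h),h.mean(0) if len(h) else '',cv2.minAreaRect(h.astype(np.float32)) if len(h)>3 else '')
q=lambda u,v:(385+u/4,165+v/4)
print("cover",tri(q(184,250),g([(137,112)])[0]) ,tri(q(184,167),g([(197,112)])[0]))
print("white tube foot",tri(q(46,112),g([(72,170)])[0]))
E
```

```text
unit [0.5759 0.2214 0.0942] 4.65413801412404
unit [0.4527 0.3787 0.0948] 2.031898629822135
unit [0.5376 0.4481 0.0997] 2.0298961061298963
unit [0.663  0.2971 0.0977] 1.976820777650008
button (array([0.5746, 0.2632, 0.11  ]), np.float64(0.4162473365385577))
A top 11 [357.4197 239.5014] ((356.5894775390625, 239.0347900390625), (33.46454620361328, 6.373052597045898), 40.97500991821289)
A side 10 [316.6375 242.608 ] ((319.7303771972656, 243.1373748779297), (26.918167114257812, 10.705198287963867), 8.853143692016602)
B top 4 [354.5329 288.5916] ((353.7496643066406, 291.61676025390625), (18.739744186401367, 10.955280303955078), 71.61432647705078)
B side 12 [363.3334 242.6063] ((360.817138671875, 242.15206909179688), (32.91049575805664, 10.325489044189453), 5.719834327697754)
C top 1 [481.4397 219.569 ] 
C side 3 [329.2044 183.2579] 
cover (array([ 0.6523, -0.1868,  0.0133]), np.float64(61.51480151320109)) (array([ 0.6494, -0.1928,  0.0148]), np.float64(56.07346603827003))
white tube foot (array([ 0.7278, -0.102 , -0.0065]), np.float64(17.46053743580931))
```

Run:
```python
import cv2,numpy as np
t=cv2.imread("pics/top0.png");s=cv2.imread("pics/side0.png")
f=lambda im,x,y,w,h,k:cv2.normalize(cv2.resize(im[y:y+h,x:x+w],None,fx=k,fy=k,interpolation=2),None,0,255,32)
m=np.vstack([np.hstack([f(t,334,220,50,36,8),f(t,336,272,50,36,8)]),np.hstack([f(t,394,199,50,36,8),f(t,464,213,50,36,8)])])
cv2.imwrite("pics/m1.png",m)
m=np.vstack([np.hstack([f(s,296,230,50,36,8),f(s,342,230,50,36,8)]),np.hstack([f(s,282,197,50,36,8),f(s,302,164,50,36,8)])])
cv2.imwrite("pics/m2.png",m)
```

```text
(no output)
```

View pics/m1.png

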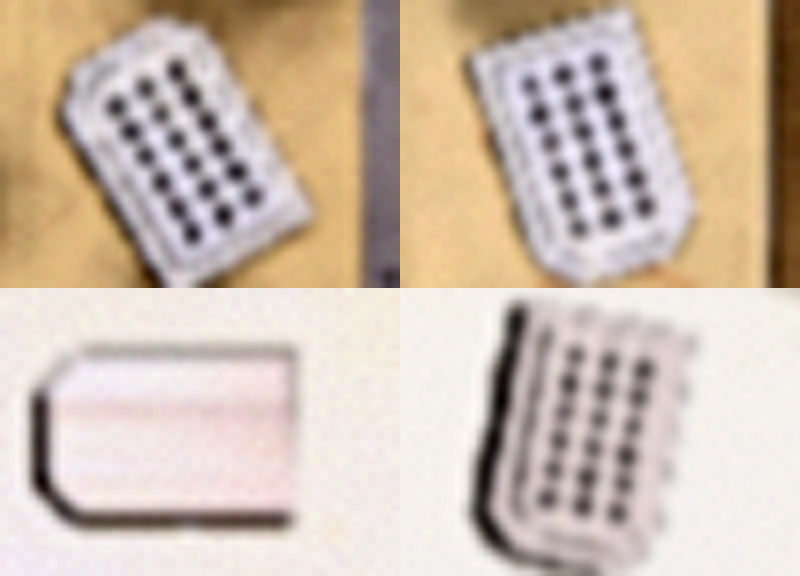

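View pics/m2.png

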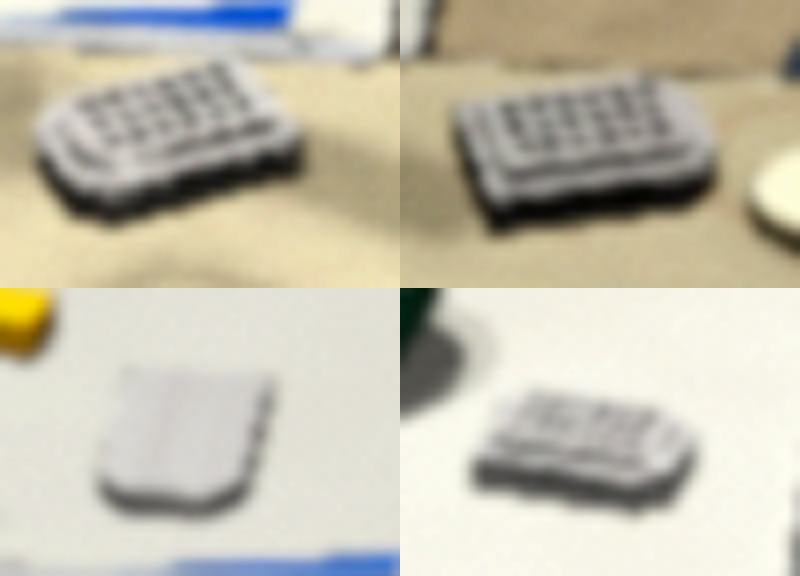

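Run:
```python
from h import *
np.set_printoptions(precision=4,suppress=True)
cv=lambda x,y,o,t=(0,0):np.array([(x-t[0]+.5)/8-.5+o[0],(y-t[1]+.5)/8-.5+o[1]])
D={"A":([(118,106),(178,70),(193,235),(253,196)],(334,220),(0,0),(166,107),(296,230),(0,0),1),
"B":([(531,86),(598,64),(580,228),(644,206)],(336,272),(400,0),(588,117),(342,230),(400,0),-1),
"C":([(575,356),(645,370),(548,500),(618,514)],(464,213),(400,288),(588,413),(302,164),(400,288),-1)}
for k,(c,o,t,s,so,st,sg) in D.items():
    tp=[cv(*p,o,t) for p in c];X,e=tri(np.mean(tp,0),cv(*s,so,st));z=X[2]
    w=[plane("top",p,z)[:2] for p in tp];d=sg*((w[0]+w[1])-(w[2]+w[3]))/2
    print(k,"holes centre",X,"err",e,"len",np.linalg.norm(d),np.linalg.norm(w[0]-w[1]),"yaw",np.degrees(np.arctan2(d[1],d[0])))
o,t=(394,199),(0,288);so=(282,197)
for a,b in (((293,352),(125,372)),((293,514),(272,378))): print("cov",*tri(cv(*a,o,t),cv(*b,so,t)))
for p in((293,352),(293,514),(48,392),(48,480),(85,350),(85,514)): print(plane("top",cv(*p,o,t),.013))
# white table surface: blue strip/marker corner, tube foot; knob
f=lambda u,v:(180+u/4,200+v/4); g=lambda u,v:(250+u/3,170+v/3)
q=lambda u,v:(385+u/4,165+v/4)
print("yellow top corner",tri(q(222,26),g(62,77)), "redcap",tri(q(53,73),g(70,119)))
print("handle ends",tri(f(366,284),g(268,380)),tri(f(255,373),g(330,445)))
print("knob",tri(f(117,270),g(231,446)))
for p in [f(375,172),f(120,367),f(10,230),f(255,28)]: print(plane("top",p,.102))
for p in [g(175,308),g(313,458),g(182,515),g(53,360)]: print(plane("side",p,.102))
print(plane("top",f(304,168),.114),plane("side",g(171,327),.114))
print(plane("side",g(231,443),.102),plane("top",f(117,270),.107))
```

```text
A holes centre [0.5908 0.0086 0.0252] err 0.1690804904350861 len 0.049087248238328024 0.023313295019219263 yaw 30.200478530281973
B holes centre [0.455  0.0031 0.0267] err 1.1221628291287131 len 0.04883014743372236 0.023214592504711386 yaw -161.6411293691768
C holes centre [ 0.6104 -0.337   0.0307] err 1.1689152996731471 len 0.048744154276950134 0.02331796549004908 yaw 168.01174912797805
cov [ 0.6791 -0.1904  0.0113] 0.7080369220044014
cov [ 0.6224 -0.1892  0.0128] 2.519159506817963
[ 0.6785 -0.19    0.013 ]
[ 0.6237 -0.1891  0.013 ]
[ 0.6649 -0.1076  0.013 ]
[ 0.6351 -0.1073  0.013 ]
[ 0.6791 -0.1202  0.013 ]
[ 0.6236 -0.1195  0.013 ]
yellow top corner (array([ 0.7684, -0.2142,  0.0334]), np.float64(2.1189496051993646)) redcap (array([ 0.7326, -0.0975,  0.0587]), np.float64(0.20613459198708733))
handle ends (array([0.5031, 0.2332, 0.034 ]), np.float64(2.245778341862068)) (array([0.446 , 0.305 , 0.0364]), np.float64(0.031300153714628166))
knob (array([0.5123, 0.38  , 0.1019]), np.float64(1.149509263490059))
[0.573  0.2202 0.102 ]
[0.4519 0.3768 0.102 ]
[0.5365 0.4472 0.102 ]
[0.6633 0.2965 0.102 ]
[0.5765 0.2306 0.102 ]
[0.4532 0.386  0.102 ]
[0.5382 0.4502 0.102 ]
[0.6606 0.3019 0.102 ]
[0.5745 0.2626 0.114 ] [0.5735 0.2679 0.114 ]
[0.5133 0.3771 0.102 ] [0.5117 0.3786 0.107 ]
```

```bash
cat > mv.py <<'E'
import sys
from h import *
from scipy.spatial.transform import Rotation as Rn
def go(x,y,z,phi):
    s=ctrl.observe();w,a,b,c=s["orientation"];R=Rn.from_quat([a,b,c,w]);f=np.radians(phi)
    Y=np.array([np.cos(f),np.sin(f),0]);Z=np.array([0,0,-1.]);T=Rn.from_matrix(np.c_[np.cross(Y,Z),Y,Z])
    np.set_printoptions(precision=2,suppress=True)
    yv=R.as_matrix()[:,1];cur=np.degrees(np.arctan2(yv[1],yv[0]))
    print("pos",s["ee_pos"]*1000,"phi %.1f"%cur,"q6 %.2f"%s["q"][5],"F",s["contact_force"],"w %.1f"%(s["grip_width"]*1000),"t %.1f"%s["clock"])
    print("shift cm",R.inv().apply(np.array([x,y,z])-s["ee_pos"])*100,"rot deg",np.degrees((R.inv()*T).as_rotvec()))
def U(ux,uy,O=(.5505,.332),yaw=39.5):
    f=np.radians(yaw);return O[0]+ux*np.cos(f)-uy*np.sin(f),O[1]+ux*np.sin(f)+uy*np.cos(f)
if __name__=="__main__":
    a=sys.argv[1:]
    if a[0]=="u": x,y=U(float(a[1]),float(a[2]));a=[x,y]+a[3:]
    go(*map(float,a))
E
python3 mv.py u -.026 -.068 .135 74
```

```text
pos [144.36 504.38 230.73] phi 74.0 q6 1.57 F [-0.33  0.68 -0.72] w 84.9 t 0.1
shift cm [-47.92 -11.38   9.59] rot deg [-0.08  0.    0.03]
```

Request:
{"name": "apply_moves", "arguments": {"motion": [[[-47.9, -11.4, 0], [0, 0, 0], 0], [[-47.9, -11.4, 0], [0, 0, 0], 0], [[-47.9, -11.4, 0], [0, 0, 0], 0], [[-47.9, -11.4, 0], [0, 0, 0], 0], [[-47.9, -11.4, 0], [0, 0, 0], 0], [[-47.9, -11.4, 0], [0, 0, 0], 0], [[-47.9, -11.4, 0], [0, 0, 0], 0], [[-47.9, -11.4, 0], [0, 0, 0], 0], [[-47.9, -11.4, 0], [0, 0, 0], 0], [[-47.9, -11.4, 0], [0, 0, 0], 0], [[-47.9, -11.4, 0], [0, 0, 0], 0], [[-47.9, -11.4, 0], [0, 0, 0], 0], [[-47.9, -11.4, 0], [0, 0, 0], 0], [[-47.9, -11.4, 0], [0, 0, 0], 0], [[-47.9, -11.4, 4], [0, 0, 0], 0], [[-47.9, -11.4, 8], [0, 0, 0], 0], [[-47.9, -11.4, 9.6], [0, 0, 0], 0], [[-47.9, -11.4, 9.6], [0, 0, 0], 0], [[-47.9, -11.4, 9.6], [0, 0, 0], 0]]}}

```text
clock: 1.68
ee_pos: [0.5723, 0.2638, 0.1351]
orientation: [-0.001, 0.138, 0.99, -0.0]
contact_force: [-0.3, -1.2, 0.2]
grip_width: -0.0003
finger_force: 0.0
```

```bash
python3 mv.py u -.026 -.068 .108 74
```

```text
pos [572.28 263.79 135.15] phi 74.1 q6 0.71 F [-0.27 -1.23  0.24] w -0.3 t 1.7
shift cm [-0.16 -0.04  2.71] rot deg [-0.07 -0.09  0.09]
```

Request:
{"name": "apply_moves", "arguments": {"motion": [[[-0.2, 0, 1.0], [0, 0, 0], 0], [[-0.2, 0, 2.0], [0, 0, 0], 0], [[-0.2, 0, 2.4], [0, 0, 0], 0], [[-0.2, 0, 2.7], [0, 0, 0], 0], [[-0.2, 0, 2.75], [0, 0, 0], 0], [[-0.2, 0, 2.75], [0, 0, 0], 0], [[-0.2, 0, 2.75], [0, 0, 0], 0]]}}

```text
clock: 2.27
ee_pos: [0.5758, 0.2629, 0.1084]
orientation: [0.0, 0.139, 0.99, 0.0]
contact_force: [-0.5, 1.2, 2.9]
grip_width: 0.0002
finger_force: 1.9
```

Request:
{"name": "apply_moves", "arguments": {"motion": [[[0, 0, -3], [0, 0, 0], 7.5], [[0, 0, -7], [0, 0, 0], 7.5], [[0, 0, -9], [0, 0, 0], 7.5], [[-4, -10, -9], [0, 0, 0], 7.5], [[-4, -16, -9], [0, 0, 0], 7.5], [[-4, -24, -9], [0, 0, 0], 7.5], [[-4, -24, -9], [0, 0, 0], 7.5], [[-4, -24, -9], [0, 0, 0], 7.5], [[-4, -24, -9], [0, 0, 0], 7.5], [[-4, -24, -9], [0, 0, 0], 7.5]]}}

```text
clock: 3.1
ee_pos: [0.5462, 0.0155, 0.1981]
orientation: [-0.0, 0.141, 0.99, -0.001]
contact_force: [-0.3, 0.5, -0.4]
grip_width: 0.0748
finger_force: 0.0
```

```bash
python3 - <<'E'
from h import *
t=get_image("top")[:,:,::-1];s=get_image("side")[:,:,::-1]
cv2.imwrite("pics/t1.png",t);cv2.imwrite("pics/s1.png",s)
f=lambda im,x,y,w,h,k:cv2.resize(im[y:y+h,x:x+w],None,fx=k,fy=k,interpolation=2)
cv2.imwrite("pics/m3.png",np.hstack([f(t,180,200,120,120,3.33),f(s,260,260,130,130,3.08)[:399]][:1]+[cv2.resize(s[260:390,260:390],(400,400),interpolation=2)]) if 0 else np.hstack([cv2.resize(t[230:320,225:315],(400,400),interpolation=2),cv2.resize(s[255:365,275:385],(400,400),interpolation=2)]))
E
python3 mv.py .4 .0 .15 120
```

```text
pos [547.54  19.49 198.06] phi 73.8 q6 0.32 F [0.24 0.88 0.14] w 74.8 t 3.2
shift cm [13.63 -5.98  4.81] rot deg [ -0.    -0.   -46.15]
```

View pics/m3.png

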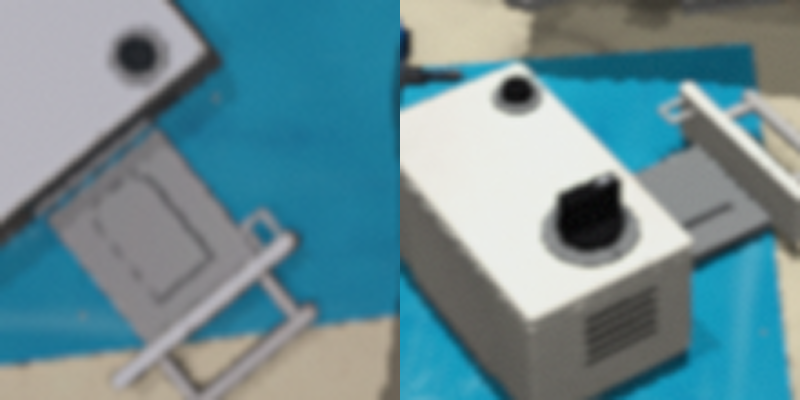

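Run:
```python
from h import *; from mv import U
np.set_printoptions(precision=4,suppress=True)
c=lambda u,v:((u+.5)*90/400-.5+225,(v+.5)*90/400-.5+230); d=lambda u,v:((u+.5)*110/400-.5+275,(v+.5)*110/400-.5+255)
yaw=np.radians(39.5);R=np.array([[np.cos(yaw),np.sin(yaw)],[-np.sin(yaw),np.cos(yaw)]])
un=lambda p:R@(np.array(p[:2])-[.5505,.332])
for n,p,z in(("stepFR",(212,258),.021),("stepFL",(160,302),.021),("L edge back",(98,215),.022),("R edge back",(158,188),.022),("backedge",(128,176),.022),("platL",(48,212),.018),("platR",(152,122),.018),("platFR",(245,240),.018),("panelR",(290,236),.054),("panelL",(120,384),.054),("handleR",(314,312),.036),("button",(137,53),.114)):
    X=plane("top",c(*p),z);print(n,X[:2],"unit",un(X)*1000)
print("button side",plane("side",d(516,90),.114),"panel end",tri(c(290,236),d(690,92)))
print("knob side top",un(plane("side",d(603,180),.139))*1000, un(plane("side",d(562,196),.139))*1000,un(plane("side",d(590,230),.107))*1000)
```

```text
stepFR [0.4604 0.2322] unit [-133.0294  -19.6615]
stepFL [0.4342 0.2629] unit [-133.6627   20.6588]
L edge back [0.4857 0.3005] unit [-70.0153  16.8995]
R edge back [0.5019 0.2648] unit [-80.2348 -20.9026]
backedge [0.509  0.2829] unit [-63.2632 -11.4964]
platL [0.4874 0.3313] unit [-49.143   39.5479]
platR [0.5415 0.2695] unit [-46.6972 -42.455 ]
platFR [0.471  0.2129] unit [-137.0514  -41.3342]
panelR [0.474  0.1832] unit [-153.6951  -66.1886]
panelL [0.3887 0.2807] unit [-157.4717   63.3083]
handleR [0.4294 0.1702] unit [-196.3984  -47.8375]
button [0.5756 0.264 ] unit [-23.8391 -68.4263]
button side [0.3213 0.2434 0.114 ] panel end (array([0.3424, 0.201 , 0.1004]), np.float64(267.9155549331068))
knob side top [-202.6224  189.0343] [-173.9352  186.154 ] [-193.2826  193.1314]
```

Run:
```python
from h import *
t=cv2.imread("pics/t1.png");t4=cv2.resize(t[195:325,170:320],None,fx=4,fy=4,interpolation=2)
g=cv2.cvtColor(t4,6);hs=cv2.cvtColor(t4,40)
m=((hs[:,:,1]<60)&(g>150)).astype(np.uint8)
for c in cv2.findContours(m,0,1)[0]:
    if cv2.contourArea(c)<1500: continue
    b=cv2.boxPoints(cv2.minAreaRect(c));w=np.array([plane("top",((u+.5)/4-.5+170,(v+.5)/4-.5+195),.102 if cv2.contourArea(c)>20000 else .054)[:2] for u,v in b])
    e=np.diff(np.r_[w,w[:1]],axis=0);print(cv2.contourArea(c),w.mean(0),[(round(np.hypot(*x),4),round(np.degrees(np.arctan2(x[1],x[0])),2)) for x in e])
l=cv2.createLineSegmentDetector().detect(g)[0][:,0]
for a in l:
    w=[plane("top",((a[i]+.5)/4-.5+170,(a[i+1]+.5)/4-.5+195),.05)[:2] for i in(0,2)];d=w[1]-w[0]
    if np.hypot(*d)>.04: print("line",w[0],w[1],round(np.hypot(*d),3),round(np.degrees(np.arctan2(d[1],d[0]))%90,2))
```

```text
9316.5 [0.39679259 0.17872881] [(np.float64(0.1066), np.float64(-89.82)), (np.float64(0.0577), np.float64(-179.78)), (np.float64(0.1062), np.float64(90.22)), (np.float64(0.0578), np.float64(0.63))]
17468.5 [0.38476133 0.32545988] [(np.float64(0.3257), np.float64(-72.18)), (np.float64(0.0856), np.float64(-161.77)), (np.float64(0.3238), np.float64(107.78)), (np.float64(0.0854), np.float64(19.5))]
56646.0 [0.55870474 0.34070954] [(np.float64(0.1992), np.float64(-50.02)), (np.float64(0.1142), np.float64(-140.24)), (np.float64(0.1978), np.float64(129.75)), (np.float64(0.1134), np.float64(40.46))]
5252.0 [0.65940612 0.46379596] [(np.float64(0.0526), np.float64(-23.98)), (np.float64(0.0587), np.float64(-115.26)), (np.float64(0.0525), np.float64(155.84)), (np.float64(0.0585), np.float64(64.86))]
line [0.44982221 0.39236742] [0.58146043 0.23338248] 0.206 39.62
line [0.58463659 0.2349581 ] [0.67535044 0.31046167] 0.118 39.77
line [0.40784511 0.25513841] [0.46826854 0.1815884 ] 0.095 39.4
line [0.50593058 0.43912401] [0.45655962 0.39976797] 0.063 38.56
line [0.67262366 0.31200802] [0.54273166 0.46743039] 0.203 39.89
line [0.67282938 0.42896366] [0.69664061 0.47837627] 0.055 64.27
line [0.40861554 0.27500102] [0.40004521 0.33841302] 0.064 7.7
line [0.64978258 0.11790287] [0.60945526 0.10952611] 0.041 11.73
line [0.54185279 0.27030199] [0.49067044 0.33225371] 0.08 39.56
line [0.54036996 0.46810922] [0.50594759 0.43929997] 0.045 39.93
line [0.46102739 0.2032544 ] [0.41258543 0.26163087] 0.076 39.69
line [0.39501712 0.37330421] [0.38886538 0.42565725] 0.053 6.7
line [0.47882681 0.21530928] [0.53481216 0.26138677] 0.073 39.46
```

```bash
sed -i 's/O=(.5505,.332),yaw=39.5/O=(.551,.3335),yaw=39.7/' mv.py
python3 - <<'E'
from h import *
np.set_printoptions(precision=4,suppress=True)
t=cv2.imread("pics/top0.png")
for k,(x,y,w,h),H,yaw in(("A",(336,216,38,46),(.5908,.0086),30.2),("B",(340,264,38,48),(.455,.0031),-161.6)):
    r=cv2.resize(t[y:y+h,x:x+w],None,fx=8,fy=8,interpolation=2);s=cv2.GaussianBlur(cv2.cvtColor(r,40)[:,:,1],(0,0),2)
    th,m=cv2.threshold(s,0,255,cv2.THRESH_BINARY_INV|cv2.THRESH_OTSU)
    c=max(cv2.findContours(m,0,1)[0],key=cv2.contourArea)[:,0]
    W=np.array([plane("top",((u+.5)/8-.5+x,(v+.5)/8-.5+y),.018)[:2] for u,v in c])-H
    f=np.radians(yaw);a=W@[np.cos(f),np.sin(f)];b=W@[-np.sin(f),np.cos(f)]
    print(k,th,"x",np.percentile(a,[0,2,98,100])*1000,"y",np.percentile(b,[0,2,98,100])*1000)
E
python3 mv.py .5928 .0098 .12 120.2
```

```text
A 25.0 x [-41.8846 -41.6078  44.6292  44.9782] y [-28.3125 -28.0594  30.1193  30.337 ]
B 27.0 x [-42.5629 -42.3375  43.6413  43.8514] y [-29.3163 -29.1074  29.0076  29.224 ]
pos [547.54  19.49 198.06] phi 73.8 q6 0.32 F [0.24 0.88 0.14] w 74.8 t 3.2
shift cm [-4.62  0.33  7.81] rot deg [ -0.    -0.   -46.35]
```

Request:
{"name": "apply_moves", "arguments": {"motion": [[[-4.5, 0.3, 0], [0, 0, -46.3], 7.5], [[-4.5, 0.3, 4], [0, 0, -46.3], 7.5], [[-4.5, 0.3, 7.8], [0, 0, -46.3], 7.5], [[-4.5, 0.3, 7.8], [0, 0, -46.3], 7.5], [[-4.5, 0.3, 7.8], [0, 0, -46.3], 7.5], [[-4.5, 0.3, 7.8], [0, 0, -46.3], 7.5], [[-4.5, 0.3, 7.8], [0, 0, -46.3], 7.5], [[-4.5, 0.3, 7.8], [0, 0, -46.3], 7.5], [[-4.5, 0.3, 7.8], [0, 0, -46.3], 7.5], [[-4.5, 0.3, 10], [0, 0, -46.3], 7.5], [[-4.5, 0.3, 13], [0, 0, -46.3], 7.5], [[-4.5, 0.3, 14], [0, 0, -46.3], 7.5], [[-4.5, 0.3, 14], [0, 0, -46.3], 7.5]]}}

```text
clock: 4.28
ee_pos: [0.59, 0.0118, 0.0553]
orientation: [-0.003, -0.261, 0.965, 0.001]
contact_force: [0.1, -0.6, 0.5]
grip_width: 0.075
finger_force: 0.0
```

```bash
python3 mv.py .592 .0092 .005 120.2
```

```text
pos [590.    11.85  55.3 ] phi 120.3 q6 -0.51 F [ 0.14 -0.64  0.55] w 75.0 t 4.3
shift cm [-0.06 -0.34  5.03] rot deg [ 0.14 -0.26  0.07]
```

Request:
{"name": "apply_moves", "arguments": {"motion": [[[0, 0, 2], [0, 0, 0], 7.5], [[0, 0, 4], [0, 0, 0], 7.5], [[0, 0, 4.5], [0, 0, 0], 7.5], [[0, 0, 4.5], [0, 0, 0], 7.5], [[0, 0, 4.5], [0, 0, 0], 7.5]]}}

```text
clock: 4.7
ee_pos: [0.5926, 0.0116, 0.0139]
orientation: [0.0, -0.261, 0.965, -0.0]
contact_force: [0.2, 0.1, -0.3]
grip_width: 0.0749
finger_force: 0.0
```

```bash
python3 mv.py .592 .0092 .005 120.2; python3 -c "
from h import *
s=get_image('side')[:,:,::-1];t=get_image('top')[:,:,::-1]
cv2.imwrite('pics/g1.png',np.hstack([cv2.resize(s[200:270,280:350],(400,400),interpolation=2),cv2.resize(t[205:275,320:390],(400,400),interpolation=2)]))"
```

```text
pos [592.57  11.56  13.93] phi 120.3 q6 -0.51 F [ 0.21  0.13 -0.32] w 74.9 t 4.7
shift cm [ 0.17 -0.17  0.89] rot deg [-0.02  0.03  0.11]
```

View pics/g1.png

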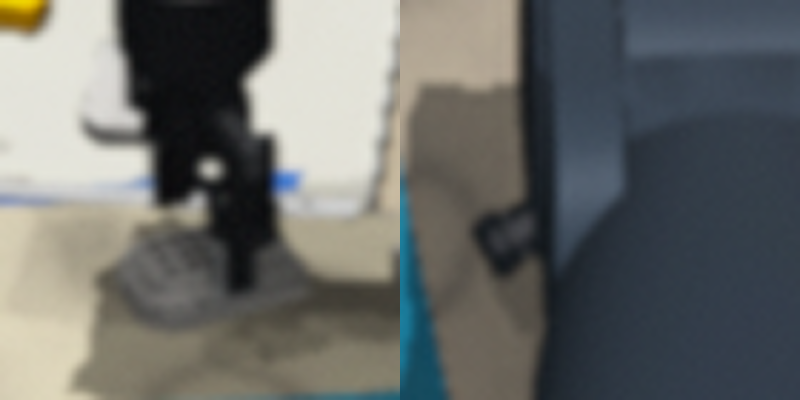

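Request:
{"name": "apply_moves", "arguments": {"motion": [[[0.15, -0.15, 0.9], [0, 0, 0], 7.5], [[0.15, -0.15, 0.9], [0, 0, 0], 7.5], [[0.15, -0.15, 0.9], [0, 0, 0], 5.0], [[0.15, -0.15, 0.9], [0, 0, 0], 5.0], [[0.15, -0.15, 0.9], [0, 0, 0], 5.0], [[0.15, -0.15, 0.9], [0, 0, 0], 5.0], [[0.15, -0.15, 0.9], [0, 0, 0], 5.0]], "force": 60}}

```text
clock: 5.38
ee_pos: [0.5915, 0.0094, 0.0043]
orientation: [0.0, -0.262, 0.965, -0.0]
contact_force: [-2.3, -0.7, 5.4]
grip_width: 0.0542
finger_force: 64.7
```

```bash
python3 mv.py u -.1 0 .15 129.7
```

```text
pos [591.53   9.36   4.31] phi 120.3 q6 -0.51 F [-2.32 -0.74  5.35] w 54.2 t 5.4
shift cm [ -3.    28.39 -14.58] rot deg [-0.02  0.01 -9.38]
```

Request:
{"name": "apply_moves", "arguments": {"motion": [[[0, 0, -2], [0, 0, 0], 5.0], [[0, 0, -5], [0, 0, 0], 5.0], [[0, 0, -9], [0, 0, 0], 5.0], [[-0.3, 3, -10], [0, 0, 0], 5.0], [[-0.8, 7, -10], [0, 0, -3], 5.0], [[-1.2, 11, -10], [0, 0, -6], 5.0], [[-1.7, 15, -10], [0, 0, -9.4], 5.0], [[-2.2, 19, -10], [0, 0, -9.4], 5.0], [[-2.5, 23, -10], [0, 0, -9.4], 5.0], [[-2.8, 26, -10], [0, 0, -9.4], 5.0], [[-3, 28.4, -9], [0, 0, -9.4], 5.0], [[-3, 28.4, -6.8], [0, 0, -9.4], 5.0], [[-3, 28.4, -6.8], [0, 0, -9.4], 5.0], [[-3, 28.4, -6.8], [0, 0, -9.4], 5.0]]}}

```text
clock: 6.55
ee_pos: [0.473, 0.2693, 0.0711]
orientation: [-0.001, -0.34, 0.94, -0.0]
contact_force: [0.9, -0.2, -0.8]
grip_width: 0.0542
finger_force: 64.5
```

```bash
python3 mv.py u -.1 0 .03 129.7; python3 -c "
from h import *
s=get_image('side')[:,:,::-1];t=get_image('top')[:,:,::-1]
cv2.imwrite('pics/g2s.png',s);cv2.imwrite('pics/g2t.png',t)
cv2.imwrite('pics/g2.png',np.hstack([cv2.resize(s[230:330,320:420],(400,400),interpolation=2),cv2.resize(t[230:320,225:315],(400,400),interpolation=2)]))"
```

```text
pos [472.99 269.3   71.07] phi 129.8 q6 -0.18 F [ 0.89 -0.16 -0.76] w 54.2 t 6.5
shift cm [-0.11 -0.04  4.11] rot deg [ 0.01 -0.16  0.07]
```

View pics/g2.png

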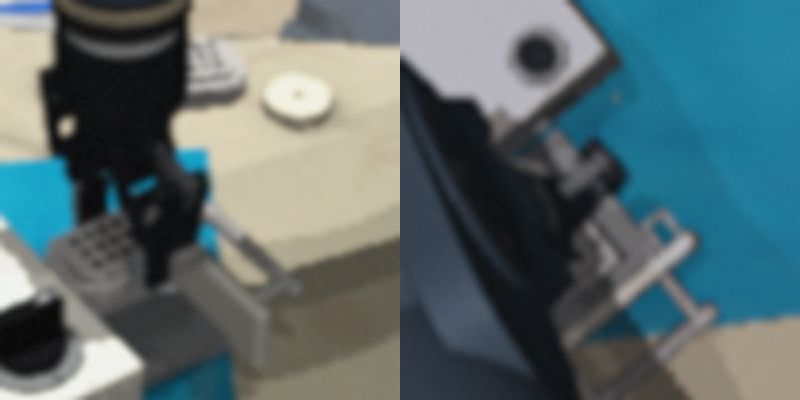

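Request:
{"name": "apply_moves", "arguments": {"motion": [[[-0.1, 0, 2], [0, 0, 0], 5.0], [[-0.1, 0, 3.5], [0, 0, 0], 5.0], [[-0.1, 0, 4.1], [0, 0, 0], 5.0], [[-0.1, 0, 4.4], [0, 0, 0], 5.0], [[-0.1, 0, 4.6], [0, 0, 0], 5.0], [[-0.1, 0, 4.75], [0, 0, 0], 5.0], [[-0.1, 0, 4.85], [0, 0, 0], 5.0], [[-0.1, 0, 4.85], [0, 0, 0], 5.0]]}}

```text
clock: 7.32
ee_pos: [0.4751, 0.2704, 0.0237]
orientation: [0.0, -0.34, 0.941, 0.0]
contact_force: [0.5, -0.4, -1.7]
grip_width: 0.0544
finger_force: 64.6
```

```bash
python3 mv.py u -.1 0 .0223 129.7
```

```text
pos [475.06 270.42  23.72] phi 129.7 q6 -0.18 F [ 0.5  -0.39 -1.69] w 54.4 t 7.3
shift cm [0.13 0.   0.14] rot deg [-0.01  0.04  0.02]
```

Request:
{"name": "apply_moves", "arguments": {"motion": [[[0.1, 0, 0.1], [0, 0, 0], 5.0], [[0.1, 0, 0.2], [0, 0, 0], 5.0], [[0.1, 0, 0.25], [0, 0, 0], 5.0], [[0.1, 0, 0.25], [0, 0, 0], 5.0]]}}

```text
clock: 7.65
ee_pos: [0.4745, 0.2701, 0.0222]
orientation: [0.001, -0.34, 0.94, 0.0]
contact_force: [-1.7, -1.8, 12.1]
grip_width: 0.0543
finger_force: 66.3
```

Request:
{"name": "apply_moves", "arguments": {"motion": [[[0, 0, 0], [0, 0, 0], 7.5], [[0, 0, 0], [0, 0, 0], 7.5], [[0, 0, -1], [0, 0, 0], 7.5], [[0, 0, -3], [0, 0, 0], 7.5], [[0, 0, -7], [0, 0, 0], 7.5], [[0, 0, -11], [0, 0, 0], 7.5], [[0, 0, -14], [0, 0, 7], 7.5], [[0, -4, -15], [0, 0, 14], 7.5], [[0, -8, -15], [0, 0, 21], 7.5], [[0, -12, -15], [0, 0, 28], 7.5], [[0, -16, -15], [0, 0, 35], 7.5], [[0, -19, -15], [0, 0, 42], 7.5], [[0, -22, -15], [0, 0, 49], 7.5], [[0, -24, -15], [0, 0, 56], 7.5], [[0, -24, -15], [0, 0, 63], 7.5], [[0, -24, -15], [0, 0, 70], 7.5], [[0, -24, -15], [0, 0, 77], 7.5], [[0, -24, -15], [0, 0, 84], 7.5], [[0, -24, -15], [0, 0, 91], 7.5]]}}

```text
clock: 9.23
ee_pos: [0.6273, 0.085, 0.1714]
orientation: [-0.0, 0.435, 0.9, -0.0]
contact_force: [0.1, -0.1, 0.8]
grip_width: 0.0752
finger_force: 0.0
```

```bash
cat > chk.py <<'E'
# compare the current top view with the first, round each object
import sys
from h import *
a=cv2.imread("pics/top0.png").astype(int);t=get_image("top")[:,:,::-1];cv2.imwrite("pics/now.png",t)
for k,(u,v) in {"A":(356,238),"B":(360,290),"C":(486,231),"cover":(415,217)}.items():
    d=np.abs(t[v-20:v+20,u-20:u+20].astype(int)-a[v-20:v+20,u-20:u+20]).max(2);print(k,(d>40).sum())
E
python3 chk.py; python3 mv.py .454 .0028 .08 -71.6
```

```text
A 1600
B 1598
C 0
cover 0
pos [627.27  85.03 171.36] phi 37.9 q6 1.04 F [-0.65 -0.7  -0.01] w 75.3 t 9.3
shift cm [  4.14 -18.73   9.14] rot deg [ -0.     0.   109.45]
```

Run:
```python
from h import *
a=cv2.imread("pics/side0.png").astype(int);t=get_image("side")[:,:,::-1].astype(int)
for k,(u,v) in {"B":(364,247),"C":(325,184),"cover":(305,215)}.items():
    d=np.abs(t-a).max(2)[v-13:v+13,u-20:u+20];print(k,(d>40).sum())
```

```text
B 0
C 316
cover 27
```

Request:
{"name": "apply_moves", "arguments": {"motion": [[[1, -4, 2], [0, 0, 7.1], 7.5], [[2, -8, 4], [0, 0, 14.2], 7.5], [[3, -12, 5], [0, 0, 21.3], 7.5], [[4, -16, 6], [0, 0, 28.4], 7.5], [[4.1, -18.7, 6], [0, 0, 35.5], 7.5], [[4.1, -18.7, 6], [0, 0, 42.6], 7.5], [[4.1, -18.7, 6], [0, 0, 49.7], 7.5], [[4.1, -18.7, 6], [0, 0, 57], 7.5], [[4.1, -18.7, 6], [0, 0, 64], 7.5], [[4.1, -18.7, 6], [0, 0, 71], 7.5], [[4.1, -18.7, 6], [0, 0, 78], 7.5], [[4.1, -18.7, 6], [0, 0, 85], 7.5], [[4.1, -18.7, 6], [0, 0, 92], 7.5], [[4.1, -18.7, 6], [0, 0, 99], 7.5], [[4.1, -18.7, 6], [0, 0, 106], 7.5], [[4.1, -18.7, 7], [0, 0, 109.4], 7.5], [[4.1, -18.7, 9], [0, 0, 109.4], 7.5], [[4.1, -18.7, 9], [0, 0, 109.4], 7.5], [[4.1, -18.7, 9], [0, 0, 109.4], 7.5]]}}

```text
clock: 10.92
ee_pos: [0.4551, 0.0001, 0.0807]
orientation: [-0.0, 0.986, 0.17, -0.001]
contact_force: [-0.1, 0.3, 0.0]
grip_width: 0.075
finger_force: 0.0
```

```bash
python3 mv.py .454 .0028 .0045 -71.6
```

```text
pos [455.07   0.14  80.73] phi -70.5 q6 2.80 F [-0.13  0.26  0.05] w 75.0 t 10.9
shift cm [ 0.   -0.28  7.62] rot deg [-0.03  0.1   1.13]
```

Request:
{"name": "apply_moves", "arguments": {"motion": [[[0, -0.2, 3], [0, 0, 1], 7.5], [[0, -0.2, 5.5], [0, 0, 1], 7.5], [[0, -0.2, 6.8], [0, 0, 1], 7.5], [[0, -0.2, 7.4], [0, 0, 1], 7.5], [[0, -0.2, 7.6], [0, 0, 1], 7.5], [[0, -0.2, 7.6], [0, 0, 1], 7.5], [[0, -0.2, 7.6], [0, 0, 1], 5], [[0, -0.2, 7.6], [0, 0, 1], 5], [[0, -0.2, 7.6], [0, 0, 1], 5], [[0, -0.2, 7.6], [0, 0, 1], 5], [[0, -0.2, 7.6], [0, 0, 1], 5]]}}

```text
clock: 11.83
ee_pos: [0.4561, 0.0021, 0.0064]
orientation: [0.0, 0.987, 0.159, 0.001]
contact_force: [-2.9, 0.8, 9.8]
grip_width: 0.0536
finger_force: 61.7
```

```bash
python3 mv.py u -.1 0 .14 39.7
```

```text
pos [456.05   2.09   6.39] phi -71.6 q6 2.83 F [-2.89  0.8   9.85] w 53.6 t 11.8
shift cm [ 10.16 -24.82 -13.35] rot deg [   0.15   -0.05 -111.35]
```

Request:
{"name": "apply_moves", "arguments": {"motion": [[[0, 0, -1], [0, 0, 0], 5], [[0, 0, -3], [0, 0, 0], 5], [[0, 0, -6], [0, 0, 0], 5], [[0, 0, -9], [0, 0, -7], 5], [[0, 0, -11], [0, 0, -14], 5], [[0, 0, -13], [0, 0, -21], 5], [[0, 0, -13.4], [0, 0, -28], 5], [[1, -3, -13.4], [0, 0, -35], 5], [[2.5, -6, -13.4], [0, 0, -42], 5], [[4, -9, -13.4], [0, 0, -49], 5], [[5, -12, -13.4], [0, 0, -56], 5], [[6, -15, -13.4], [0, 0, -63], 5], [[7, -18, -13.4], [0, 0, -70], 5], [[8, -21, -13.4], [0, 0, -77], 5], [[9, -23, -13.4], [0, 0, -84], 5], [[10.1, -24.8, -13.4], [0, 0, -91], 5], [[10.1, -24.8, -13.4], [0, 0, -98], 5], [[10.1, -24.8, -13.4], [0, 0, -105], 5], [[10.1, -24.8, -13.4], [0, 0, -111.3], 5], [[10.1, -24.8, -13.4], [0, 0, -111.3], 5]]}}

```text
clock: 13.5
ee_pos: [0.4731, 0.2694, 0.1395]
orientation: [0.0, 0.423, 0.906, 0.0]
contact_force: [-0.0, 0.8, -1.5]
grip_width: 0.0541
finger_force: 64.5
```

```bash
python3 mv.py .4734 .2692 .07 129.7
```

```text
pos [473.06 269.43 139.46] phi 40.0 q6 1.39 F [-0.    0.8  -1.54] w 54.1 t 13.5
shift cm [-0.04  0.01  6.95] rot deg [  0.02   0.04 -89.75]
```

Request:
{"name": "apply_moves", "arguments": {"motion": [[[0, 0, 0], [0, 0, -7], 5], [[0, 0, 0], [0, 0, -14], 5], [[0, 0, 0], [0, 0, -21], 5], [[0, 0, 0], [0, 0, -28], 5], [[0, 0, 0], [0, 0, -35], 5], [[0, 0, 0], [0, 0, -42], 5], [[0, 0, 0], [0, 0, -49], 5], [[0, 0, 0], [0, 0, -56], 5], [[0, 0, 0], [0, 0, -63], 5], [[0, 0, 0], [0, 0, -70], 5], [[0, 0, 0], [0, 0, -77], 5], [[0, 0, 1], [0, 0, -84], 5], [[0, 0, 3], [0, 0, -89.8], 5], [[0, 0, 6], [0, 0, -89.8], 5], [[0, 0, 7.3], [0, 0, -89.8], 5], [[0, 0, 7.3], [0, 0, -89.8], 5], [[0, 0, 7.3], [0, 0, -89.8], 5]]}}

```text
clock: 14.92
ee_pos: [0.4729, 0.2689, 0.066]
orientation: [-0.0, -0.336, 0.942, -0.0]
contact_force: [-0.1, -0.5, -0.9]
grip_width: 0.054
finger_force: 64.4
```

```bash
python3 mv.py .4734 .2692 .044 129.7; python3 -c "
from h import *
s=get_image('side')[:,:,::-1]
cv2.imwrite('pics/g3.png',cv2.resize(s[250:325,310:410],(800,600),interpolation=2))"
```

```text
pos [472.86 268.94  66.  ] phi 129.3 q6 -0.17 F [-0.13 -0.48 -0.91] w 54.0 t 14.9
shift cm [-0.06 -0.01  2.2 ] rot deg [ 0.   -0.05 -0.43]
```

View pics/g3.png

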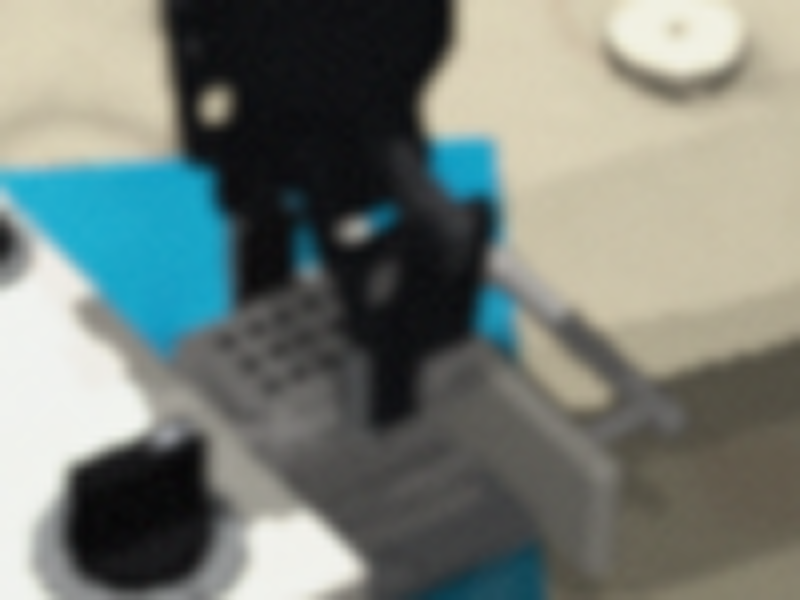

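Request:
{"name": "apply_moves", "arguments": {"motion": [[[-0.05, 0, 1.0], [0, 0, -0.4], 5], [[-0.05, 0, 1.6], [0, 0, -0.4], 5], [[-0.05, 0, 1.9], [0, 0, -0.4], 5], [[-0.05, 0, 2.1], [0, 0, -0.4], 5], [[-0.05, 0, 2.25], [0, 0, -0.4], 5], [[-0.05, 0, 2.35], [0, 0, -0.4], 5], [[-0.05, 0, 2.4], [0, 0, -0.4], 5], [[-0.05, 0, 2.4], [0, 0, -0.4], 5]]}}

```text
clock: 15.63
ee_pos: [0.4735, 0.2695, 0.0425]
orientation: [0.0, -0.341, 0.94, 0.0]
contact_force: [-3.0, -1.9, 5.3]
grip_width: 0.0538
finger_force: 65.2
```

```bash
python3 mv.py .4734 .2692 .0424 129.7
```

```text
pos [473.48 269.53  42.45] phi 129.8 q6 -0.18 F [-2.96 -1.88  5.34] w 53.8 t 15.6
shift cm [ 0.03 -0.02  0.01] rot deg [-0.01  0.02  0.12]
```

Request:
{"name": "apply_moves", "arguments": {"motion": [[[0, 0, 0.1], [0, 0, 0], 5], [[0, 0, 0.15], [0, 0, 0], 5], [[0, 0, 0.15], [0, 0, 0], 5]]}}

```text
clock: 15.88
ee_pos: [0.4745, 0.2704, 0.0423]
orientation: [0.002, -0.341, 0.94, 0.001]
contact_force: [-4.0, -1.3, 15.5]
grip_width: 0.0539
finger_force: 66.4
```

Request:
{"name": "apply_moves", "arguments": {"motion": [[[0, 0, 0], [0, 0, 0], 7.5], [[0, 0, 0], [0, 0, 0], 7.5], [[0, 0, 0], [0, 0, 0], 7.5], [[0, 0, -2], [0, 0, 0], 7.5], [[0, 0, -6], [0, 0, 0], 7.5], [[0, 0, -10], [0, 0, 0], 7.5], [[0, 0, -11], [0, 0, 7], 7.5], [[0, 0, -11], [0, 0, 14], 7.5], [[0, -4, -11], [0, 0, 21], 7.5], [[0, -8, -11], [0, 0, 28], 7.5], [[0, -12, -11], [0, 0, 35], 7.5], [[0, -16, -11], [0, 0, 42], 7.5], [[0, -20, -11], [0, 0, 49], 7.5], [[0, -22, -11], [0, 0, 49], 7.5], [[0, -22, -11], [0, 0, 49], 7.5]]}}

```text
clock: 17.13
ee_pos: [0.6168, 0.0969, 0.1495]
orientation: [0.0, 0.082, 0.997, -0.0]
contact_force: [-0.3, -0.4, -1.2]
grip_width: 0.0746
finger_force: 0.0
```

```bash
python3 chk.py; python3 mv.py .61 -.3385 .09 -102; python3 -c "
from h import *
s=get_image('side')[:,:,::-1];t=cv2.imread('pics/now.png');cv2.imwrite('pics/nows.png',s)
cv2.imwrite('pics/g4.png',np.hstack([cv2.resize(s[255:325,325:395],(400,400),interpolation=2),cv2.resize(t[235:305,235:305],(400,400),interpolation=2)]))"
```

```text
A 1455
B 1599
C 0
cover 0
pos [615.3   98.58 149.46] phi 80.7 q6 0.32 F [-0.63  0.25  0.37] w 75.1 t 17.2
shift cm [ -6.58 -43.21   5.96] rot deg [   0.06   -0.04 -177.35]
```

View pics/g4.png

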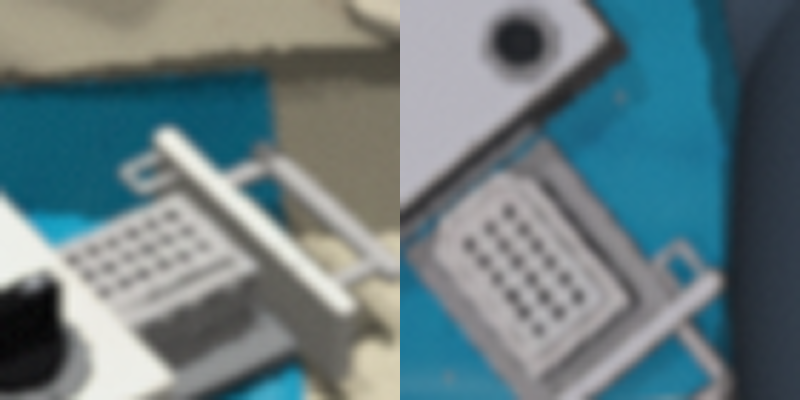

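```bash
python3 - <<'E'
from h import *
cv=lambda x,y,o,t:np.array([(x-t[0]+.5)/8-.5+o[0],(y-t[1]+.5)/8-.5+o[1]])
w=np.array([plane("top",cv(*p,(464,213),(400,288)),.024)[:2] for p in [(575,356),(645,370),(548,500),(618,514)]]);f=np.radians(168)
print(w.mean(0),w.mean(0)+.001*np.array([np.cos(f),np.sin(f)]))
E
python3 mv.py .6105 -.3385 .06 78
```

```text
[ 0.61165419 -0.33939121] [ 0.61067604 -0.3391833 ]
pos [614.36  99.79 149.6 ] phi 80.8 q6 0.32 F [-0.09  0.57 -0.22] w 74.7 t 17.2
shift cm [ -6.67 -43.32   8.96] rot deg [-0.02 -0.07  2.75]
```

Request:
{"name": "apply_moves", "arguments": {"motion": [[[-1, -4, 0], [0, 0, 2.8], 7.5], [[-1.5, -8, 0], [0, 0, 2.8], 7.5], [[-2, -12, 0], [0, 0, 2.8], 7.5], [[-2.5, -16, 0], [0, 0, 2.8], 7.5], [[-3, -20, 0], [0, 0, 2.8], 7.5], [[-3.5, -24, 0], [0, 0, 2.8], 7.5], [[-4.2, -28, 0], [0, 0, 2.8], 7.5], [[-5, -32, 0], [0, 0, 2.8], 7.5], [[-5.5, -36, 0], [0, 0, 2.8], 7.5], [[-6, -40, 0], [0, 0, 2.8], 7.5], [[-6.6, -43.4, 2], [0, 0, 2.8], 7.5], [[-6.6, -43.4, 6], [0, 0, 2.8], 7.5], [[-6.6, -43.4, 9], [0, 0, 2.8], 7.5], [[-6.6, -43.4, 9], [0, 0, 2.8], 7.5], [[-6.6, -43.4, 9], [0, 0, 2.8], 7.5], [[-6.6, -43.4, 9], [0, 0, 2.8], 7.5]]}}

```text
clock: 18.57
ee_pos: [0.6114, -0.3376, 0.0623]
orientation: [0.001, 0.103, 0.995, -0.0]
contact_force: [0.7, -0.0, 0.7]
grip_width: 0.0752
finger_force: 0.0
```

```bash
python3 mv.py .6107 -.3392 .005 78
```

```text
pos [ 611.39 -337.56   62.31] phi 78.1 q6 -0.30 F [ 0.67 -0.04  0.74] w 75.2 t 18.6
shift cm [ 0.04 -0.17  5.73] rot deg [-0.03  0.09  0.12]
```

Request:
{"name": "apply_moves", "arguments": {"motion": [[[0, -0.15, 2], [0, 0, 0], 7.5], [[0, -0.15, 4], [0, 0, 0], 7.5], [[0, -0.15, 5], [0, 0, 0], 7.5], [[0, -0.15, 5.6], [0, 0, 0], 7.5], [[0, -0.15, 5.6], [0, 0, 0], 7.5], [[0, -0.15, 5.6], [0, 0, 0], 7.5], [[0, -0.15, 5.6], [0, 0, 0], 5], [[0, -0.15, 5.6], [0, 0, 0], 5], [[0, -0.15, 5.6], [0, 0, 0], 5], [[0, -0.15, 5.6], [0, 0, 0], 5], [[0, -0.15, 5.6], [0, 0, 0], 5]]}}

```text
clock: 19.48
ee_pos: [0.6109, -0.3402, 0.0063]
orientation: [0.001, 0.104, 0.995, -0.0]
contact_force: [-0.9, 1.8, 7.2]
grip_width: 0.0538
finger_force: 63.2
```

```bash
python3 mv.py .4735 .2693 .14 10
```

```text
pos [ 610.94 -340.25    6.27] phi 78.0 q6 -0.30 F [-0.92  1.85  7.23] w 53.8 t 19.5
shift cm [ 26.05  56.77 -13.47] rot deg [ 0.06  0.15 68.03]
```

Request:
{"name": "apply_moves", "arguments": {"motion": [[[0, 0, -1], [0, 0, 0], 5], [[0, 0, -4], [0, 0, 0], 5], [[0, 0, -8], [0, 0, 0], 5], [[0, 0, -12], [0, 0, 0], 5], [[1.5, 3.5, -13.4], [0, 0, 7], 5], [[3, 7, -13.4], [0, 0, 14], 5], [[4.5, 10.5, -13.4], [0, 0, 21], 5], [[6, 14, -13.4], [0, 0, 28], 5], [[7.5, 17.5, -13.4], [0, 0, 35], 5], [[9, 21, -13.4], [0, 0, 42], 5], [[10.5, 24.5, -13.4], [0, 0, 49], 5], [[12, 28, -13.4], [0, 0, 56], 5], [[13.5, 31.5, -13.4], [0, 0, 63], 5], [[15, 35, -13.4], [0, 0, 68], 5], [[16.5, 38.5, -13.4], [0, 0, 68], 5], [[18, 42, -13.4], [0, 0, 68], 5], [[19.5, 45.5, -13.4], [0, 0, 68], 5], [[21.5, 49, -13.4], [0, 0, 68], 5], [[24, 53, -13.4], [0, 0, 68], 5], [[26.1, 56.8, -13.4], [0, 0, 68], 5]]}}

```text
clock: 21.15
ee_pos: [0.4738, 0.2646, 0.1395]
orientation: [0.0, 0.643, 0.766, 0.0]
contact_force: [0.4, 0.2, -1.1]
grip_width: 0.0538
finger_force: 63.5
```

```bash
python3 mv.py .4743 .2699 .09 -50.3
```

```text
pos [473.78 264.62 139.48] phi 10.0 q6 1.91 F [ 0.44  0.16 -1.14] w 53.8 t 21.1
shift cm [0.51 0.14 4.95] rot deg [ 0.05 -0.04 60.31]
```

Request:
{"name": "apply_moves", "arguments": {"motion": [[[0.05, 0.1, 0], [0, 0, 7], 5], [[0.05, 0.1, 0], [0, 0, 14], 5], [[0.05, 0.1, 0], [0, 0, 21], 5], [[0.05, 0.1, 0], [0, 0, 28], 5], [[0.05, 0.1, 0], [0, 0, 35], 5], [[0.05, 0.1, 0], [0, 0, 42], 5], [[0.05, 0.1, 1], [0, 0, 49], 5], [[0.05, 0.1, 2], [0, 0, 56], 5], [[0.05, 0.1, 4], [0, 0, 60.3], 5], [[0.05, 0.1, 5], [0, 0, 60.3], 5], [[0.05, 0.1, 5], [0, 0, 60.3], 5], [[0.05, 0.1, 5], [0, 0, 60.3], 5], [[0.05, 0.1, 5], [0, 0, 60.3], 5]]}}

```text
clock: 22.23
ee_pos: [0.476, 0.2638, 0.0893]
orientation: [-0.0, 0.94, 0.341, 0.0]
contact_force: [-0.6, -0.4, -1.2]
grip_width: 0.0541
finger_force: 63.5
```

```bash
python3 mv.py .4743 .2699 .0605 -50.3
```

```text
pos [476.03 263.85  89.27] phi -50.2 q6 2.95 F [-0.6  -0.44 -1.19] w 54.1 t 22.2
shift cm [ 0.25 -0.58  2.88] rot deg [ 0.01 -0.05  0.13]
```

Request:
{"name": "apply_moves", "arguments": {"motion": [[[0.25, -0.58, 0], [0, 0, 0.1], 5], [[0.25, -0.58, 0], [0, 0, 0.1], 5], [[0.25, -0.58, 0.5], [0, 0, 0.1], 5], [[0.25, -0.58, 1], [0, 0, 0.1], 5], [[0.25, -0.58, 1], [0, 0, 0.1], 5], [[0.25, -0.58, 1], [0, 0, 0.1], 5]]}}

```text
clock: 22.73
ee_pos: [0.4734, 0.2694, 0.0778]
orientation: [0.0, 0.941, 0.339, -0.001]
contact_force: [0.4, 0.4, -0.9]
grip_width: 0.054
finger_force: 63.5
```

```bash
python3 mv.py .4743 .2699 .0605 -50.3
```

```text
pos [473.39 269.44  77.76] phi -50.4 q6 2.97 F [ 0.41  0.4  -0.92] w 54.0 t 22.7
shift cm [0.1  0.02 1.73] rot deg [-0.01  0.07 -0.07]
```

Request:
{"name": "apply_moves", "arguments": {"motion": [[[0.1, 0, 0.6], [0, 0, 0], 5], [[0.1, 0, 1.0], [0, 0, 0], 5], [[0.1, 0, 1.3], [0, 0, 0], 5], [[0.1, 0, 1.5], [0, 0, 0], 5], [[0.1, 0, 1.65], [0, 0, 0], 5], [[0.1, 0, 1.8], [0, 0, 0], 5], [[0.1, 0, 1.9], [0, 0, 0], 5], [[0.1, 0, 1.9], [0, 0, 0], 5]]}}

```text
clock: 23.4
ee_pos: [0.4755, 0.2711, 0.0611]
orientation: [-0.0, 0.941, 0.339, 0.002]
contact_force: [-3.3, -0.0, 15.1]
grip_width: 0.0541
finger_force: 65.2
```

```bash
python3 mv.py .4743 .2699 .0605 -50.3
```

```text
pos [475.5 271.1  61.1] phi -50.4 q6 2.97 F [-3.28 -0.02 15.14] w 54.1 t 23.4
shift cm [-0.17  0.02  0.06] rot deg [ 0.01 -0.18 -0.07]
```

Request:
{"name": "apply_moves", "arguments": {"motion": [[[-0.15, 0, 0], [0, 0, 0], 5], [[-0.15, 0, 0.05], [0, 0, 0], 5], [[-0.15, 0, 0.1], [0, 0, 0], 5], [[-0.15, 0, 0.1], [0, 0, 0], 5]]}}

```text
clock: 23.73
ee_pos: [0.475, 0.2706, 0.061]
orientation: [-0.001, 0.941, 0.339, 0.002]
contact_force: [-3.1, -0.3, 22.4]
grip_width: 0.0537
finger_force: 66.0
```

Request:
{"name": "apply_moves", "arguments": {"motion": [[[0, 0, 0], [0, 0, 0], 7.5], [[0, 0, 0], [0, 0, 0], 7.5], [[0, 0, 0], [0, 0, 0], 7.5], [[0, 0, -2], [0, 0, 0], 7.5], [[0, 0, -6], [0, 0, 0], 7.5], [[0, 0, -8], [0, 0, -7], 7.5], [[0, 0, -8], [0, 0, -14], 7.5], [[2, 4, -8], [0, 0, -21], 7.5], [[4, 8, -8], [0, 0, -28], 7.5], [[6, 12, -8], [0, 0, -35], 7.5], [[8, 16, -8], [0, 0, -42], 7.5], [[8, 20, -8], [0, 0, -49], 7.5], [[8, 24, -8], [0, 0, -50], 7.5], [[8, 27, -8], [0, 0, -50], 7.5], [[8, 27, -8], [0, 0, -50], 7.5], [[8, 27, -8], [0, 0, -50], 7.5], [[8, 27, -8], [0, 0, -50], 7.5]]}}

```text
clock: 25.15
ee_pos: [0.7068, 0.1122, 0.1374]
orientation: [-0.001, 0.71, 0.705, -0.001]
contact_force: [-0.3, 0.6, -0.2]
grip_width: 0.0748
finger_force: 0.0
```

```bash
python3 chk.py; python3 mv.py .651 -.1486 .06 -0.5
python3 - <<'E'
from h import *
cv2.imwrite("pics/nows.png",get_image("side")[:,:,::-1])
t=cv2.imread("pics/now.png");s=cv2.imread("pics/nows.png")
cv2.imwrite('pics/g5.png',np.hstack([cv2.resize(s[255:325,325:395],(400,400),interpolation=2),cv2.resize(t[235:305,235:305],(400,400),interpolation=2)]))
E
```

```text
A 1590
B 1597
C 626
cover 0
pos [706.55 112.96 137.83] phi -0.4 q6 1.74 F [ 0.57 -0.89 -0.04] w 74.9 t 25.2
shift cm [-26.19  -5.38   7.79] rot deg [-0.07  0.    0.14]
```

View pics/g5.png

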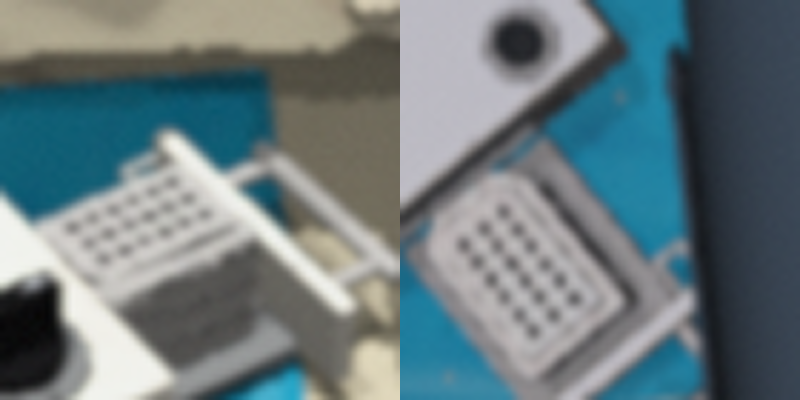

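Run:
```python
from h import *
c=lambda u,v,x,y:((u+.5)*70/400-.5+x,(v+.5)*70/400-.5+y)
T=np.mean([(503,212),(463,244),(574,298),(532,331)],0)-[400,0];S=np.mean([(72,228),(172,183),(102,260),(206,214)],0)
X,e=tri(c(*T,235,235),c(*S,325,255));print(X,e)
```

```text
[0.47582149 0.2686239  0.07916989] 0.07638915386125453
```

Request:
{"name": "apply_moves", "arguments": {"motion": [[[-4, -1, 0], [0, 0, 0.1], 7.5], [[-8, -2, 0], [0, 0, 0.1], 7.5], [[-12, -3, 0], [0, 0, 0.1], 7.5], [[-16, -4, 0], [0, 0, 0.1], 7.5], [[-20, -5, 0], [0, 0, 0.1], 7.5], [[-24, -5.4, 0], [0, 0, 0.1], 7.5], [[-26.2, -5.4, 0], [0, 0, 0.1], 7.5], [[-26.2, -5.4, 4], [0, 0, 0.1], 7.5], [[-26.2, -5.4, 7.8], [0, 0, 0.1], 7.5], [[-26.2, -5.4, 9.5], [0, 0, 0.1], 7.5], [[-26.2, -5.4, 9.5], [0, 0, 0.1], 7.5], [[-26.2, -5.4, 9.5], [0, 0, 0.1], 7.5], [[-26.2, -5.4, 9.5], [0, 0, 0.1], 7.5]]}}

```text
clock: 26.33
ee_pos: [0.6526, -0.1485, 0.0453]
orientation: [0.001, 0.71, 0.705, 0.001]
contact_force: [-0.1, -1.4, 0.1]
grip_width: 0.0749
finger_force: 0.0
```

```bash
python3 mv.py .651 -.1486 .003 -0.5
```

```text
pos [ 652.58 -148.46   45.26] phi -0.4 q6 1.35 F [-0.08 -1.44  0.06] w 74.9 t 26.3
shift cm [-0.01 -0.17  4.23] rot deg [0.13 0.03 0.1 ]
```

Request:
{"name": "apply_moves", "arguments": {"motion": [[[0, -0.15, 2], [0, 0, 0], 7.5], [[0, -0.15, 3.3], [0, 0, 0], 7.5], [[0, -0.15, 4], [0, 0, 0], 7.5], [[0, -0.15, 4.2], [0, 0, 0], 7.5], [[0, -0.15, 4.2], [0, 0, 0], 7.5], [[0, -0.15, 4.2], [0, 0, 0], 7.5], [[0, -0.15, 4.2], [0, 0, 0], 5], [[0, -0.15, 4.2], [0, 0, 0], 5], [[0, -0.15, 4.2], [0, 0, 0], 5], [[0, -0.15, 4.2], [0, 0, 0], 5], [[0, -0.15, 4.2], [0, 0, 0], 5]]}}

```text
clock: 27.25
ee_pos: [0.6508, -0.1493, 0.0029]
orientation: [0.001, 0.71, 0.704, 0.001]
contact_force: [-1.0, 0.3, 6.5]
grip_width: 0.0536
finger_force: 62.7
```

```bash
python3 mv.py .4743 .2699 .15 -50.3
```

```text
pos [ 650.77 -149.34    2.92] phi -0.5 q6 1.35 F [-1.    0.33  6.46] w 53.6 t 27.2
shift cm [ 41.77 -17.96 -14.76] rot deg [ 0.12 -0.03 49.83]
```

Request:
{"name": "apply_moves", "arguments": {"motion": [[[0, 0, -1], [0, 0, 0], 5], [[0, 0, -4], [0, 0, 0], 5], [[0, 0, -8], [0, 0, 0], 5], [[0, 0, -12], [0, 0, 0], 5], [[3, -1.3, -14.8], [0, 0, 5], 5], [[6, -2.6, -14.8], [0, 0, 10], 5], [[9, -3.9, -14.8], [0, 0, 15], 5], [[12, -5.2, -14.8], [0, 0, 20], 5], [[15, -6.5, -14.8], [0, 0, 25], 5], [[18, -7.8, -14.8], [0, 0, 30], 5], [[21, -9.1, -14.8], [0, 0, 35], 5], [[24, -10.4, -14.8], [0, 0, 40], 5], [[27, -11.7, -14.8], [0, 0, 45], 5], [[30, -13, -14.8], [0, 0, 49.8], 5], [[33, -14.3, -14.8], [0, 0, 49.8], 5], [[36, -15.6, -14.8], [0, 0, 49.8], 5], [[39, -16.9, -14.8], [0, 0, 49.8], 5], [[41.8, -18, -14.8], [0, 0, 49.8], 5], [[41.8, -18, -14.8], [0, 0, 49.8], 5], [[41.8, -18, -14.8], [0, 0, 49.8], 5]]}}

```text
clock: 28.92
ee_pos: [0.4729, 0.2716, 0.15]
orientation: [0.0, 0.94, 0.341, 0.0]
contact_force: [0.5, 0.1, -1.2]
grip_width: 0.0537
finger_force: 63.5
```

```bash
python3 mv.py .4745 .2701 .095 -50.3
```

```text
pos [472.91 271.61 150.04] phi -50.1 q6 2.97 F [ 0.53  0.14 -1.22] w 53.7 t 28.9
shift cm [0.02 0.22 5.5 ] rot deg [ 0.01 -0.03  0.2 ]
```

Request:
{"name": "apply_moves", "arguments": {"motion": [[[0, 0.1, 2], [0, 0, 0.1], 5], [[0, 0.1, 4], [0, 0, 0.1], 5], [[0, 0.1, 5.5], [0, 0, 0.1], 5], [[0, 0.1, 5.5], [0, 0, 0.1], 5], [[0, 0.1, 5.5], [0, 0, 0.1], 5], [[0, 0.1, 5.5], [0, 0, 0.1], 5]]}}

```text
clock: 29.42
ee_pos: [0.4749, 0.2691, 0.0954]
orientation: [0.0, 0.941, 0.339, 0.001]
contact_force: [0.5, 0.4, -1.2]
grip_width: 0.054
finger_force: 63.5
```

```bash
python3 mv.py .4745 .2701 .075 -50.3
```

```text
pos [474.88 269.13  95.39] phi -50.4 q6 2.97 F [ 0.46  0.37 -1.18] w 54.0 t 29.4
shift cm [ 0.03 -0.1   2.04] rot deg [ 0.02 -0.05 -0.13]
```

Request:
{"name": "apply_moves", "arguments": {"motion": [[[0, -0.1, 0.8], [0, 0, 0], 5], [[0, -0.1, 1.2], [0, 0, 0], 5], [[0, -0.1, 1.5], [0, 0, 0], 5], [[0, -0.1, 1.7], [0, 0, 0], 5], [[0, -0.1, 1.9], [0, 0, 0], 5], [[0, -0.1, 2.05], [0, 0, 0], 5], [[0, -0.1, 2.15], [0, 0, 0], 5], [[0, -0.1, 2.15], [0, 0, 0], 5]]}}

```text
clock: 30.08
ee_pos: [0.4752, 0.2717, 0.0756]
orientation: [-0.001, 0.941, 0.339, 0.003]
contact_force: [-3.4, -0.1, 23.5]
grip_width: 0.0536
finger_force: 66.1
```

```bash
python3 mv.py .4745 .2701 .075 -50.3
```

```text
pos [475.19 271.67  75.63] phi -50.4 q6 2.97 F [-3.37 -0.05 23.51] w 53.6 t 30.1
shift cm [-0.15  0.08  0.06] rot deg [ 0.02 -0.32 -0.05]
```

Request:
{"name": "apply_moves", "arguments": {"motion": [[[0, 0, 0], [0, 0, 0], 7.5], [[0, 0, 0], [0, 0, 0], 7.5], [[0, 0, 0], [0, 0, 0], 7.5], [[0, 0, -2], [0, 0, 0], 7.5], [[0, 0, -5], [0, 0, 0], 7.5], [[0, 0, -8], [0, 0, 0], 7.5]]}}

```text
clock: 30.58
ee_pos: [0.4726, 0.2698, 0.1527]
orientation: [0.0, 0.941, 0.339, -0.002]
contact_force: [1.2, -0.2, 0.5]
grip_width: 0.0749
finger_force: 0.0
```

```bash
python3 mv.py u -.25 0 .022 -50.3
```

```text
pos [472.61 269.8  152.67] phi -50.4 q6 2.97 F [ 1.16 -0.23  0.55] w 74.9 t 30.6
shift cm [-14.86   0.13  13.11] rot deg [-0.02  0.18 -0.07]
```

Request:
{"name": "apply_moves", "arguments": {"motion": [[[-4, 0.1, 0], [0, 0, 0], 0], [[-8, 0.1, 0], [0, 0, 0], 0], [[-12, 0.1, 0], [0, 0, 0], 0], [[-14.9, 0.1, 0], [0, 0, 0], 0], [[-14.9, 0.1, 2], [0, 0, 0], 0], [[-14.9, 0.1, 2], [0, 0, 0], 0]]}}

```text
clock: 31.08
ee_pos: [0.3572, 0.1731, 0.1312]
orientation: [0.0, 0.941, 0.339, -0.001]
contact_force: [-1.0, 1.1, 0.4]
grip_width: 0.0017
finger_force: 0.0
```

```bash
python3 - <<'E'
from h import *
t=get_image("top")[:,:,::-1];s=get_image("side")[:,:,::-1];cv2.imwrite("pics/t6.png",t);cv2.imwrite("pics/s6.png",s)
cv2.imwrite('pics/g6.png',np.vstack([np.hstack([cv2.resize(s[255:325,325:395],(400,400),interpolation=2)[:300],cv2.resize(t[235:305,235:305],(400,400),interpolation=2)[:300]]),
 np.hstack([cv2.resize(s[290:335,295:355],(400,300),interpolation=2),cv2.resize(t[245:290,180:240],(400,300),interpolation=2)])]))
E
python3 mv.py u -.25 0 .022 -50.3
```

```text
pos [359.47 174.55 132.85] phi -50.4 q6 2.90 F [-0.13  0.22  0.46] w -0.1 t 31.2
shift cm [-0.11  0.01 11.09] rot deg [-0.    0.03 -0.08]
```

View pics/g6.png

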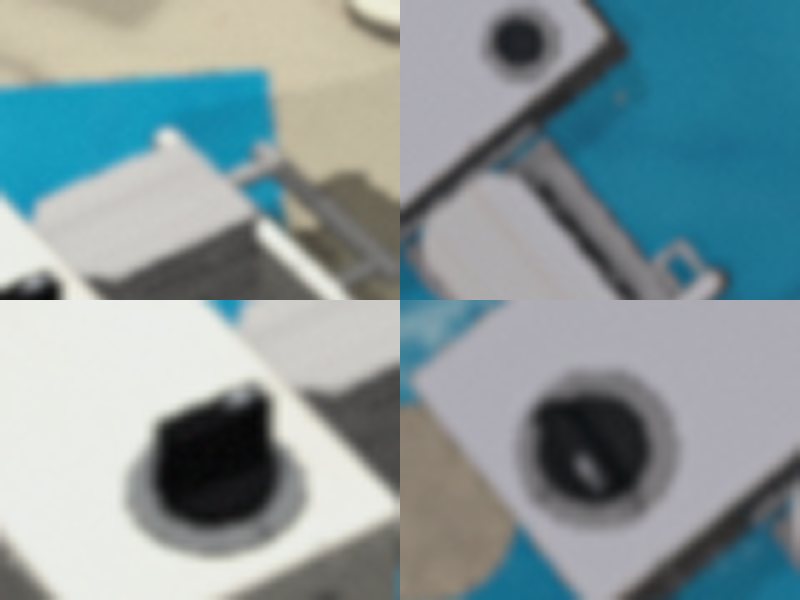

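Run:
```python
from h import *
s=lambda u,v:((u+.5)*60/400-.5+295,(v-300+.5)*45/300-.5+290); t=lambda u,v:((u-400+.5)*60/400-.5+180,(v-300+.5)*45/300-.5+245)
f=np.radians(39.7);R=np.array([[np.cos(f),np.sin(f)],[-np.sin(f),np.cos(f)]])
un=lambda p:R@(p[:2]-[.551,.3335])*1000
a,b=plane("side",s(160,425),.139),plane("side",s(265,388),.139)
print("side bar",a,b,np.hypot(*(b-a)[:2]),np.degrees(np.arctan2(*(b-a)[1::-1])),un((a+b)/2))
a,b=plane("top",t(548,408),.139),plane("top",t(600,490),.139)
print("top bar",a,b,np.hypot(*(b-a)[:2]),np.degrees(np.arctan2(*(b-a)[1::-1])),un((a+b)/2))
print("disc centre top",un(plane("top",t(598,450),.105)),"mark",un(tri(t(587,470),s(238,397))[0]),tri(t(587,470),s(238,397)))
print("disc side",un(plane("side",s(216,492),.105)))
```

```text
side bar [0.52909017 0.38865149 0.139     ] [0.49791884 0.36818211 0.139     ] 0.037291390700635266 -146.70815817385855 [-0.15761091 58.50988051]
top bar [0.52715524 0.38868522 0.139     ] [0.49771853 0.36923875 0.139     ] 0.03528009307156742 -146.55045999822414 [-0.63079071 59.61130754]
disc centre top [-0.29839882 59.51197552] mark [-9.2384114  60.25746933] (array([0.50540144, 0.37396087, 0.13969621]), np.float64(1.0564239102022974))
disc side [ 1.64899996 62.06015442]
```

Request:
{"name": "apply_moves", "arguments": {"motion": [[[-0.3, 0, 4], [0, 0, 0], 0], [[-0.3, 0, 8], [0, 0, 0], 0], [[-0.3, 0, 11], [0, 0, 0], 0], [[-0.3, 0, 11], [0, 0, 0], 0], [[1.5, 0, 11], [0, 0, 0], 0], [[2.5, 0, 11], [0, 0, 0], 0], [[3, 0, 11], [0, 0, 0], 0], [[3.5, 0, 11], [0, 0, 0], 0], [[4, 0, 11], [0, 0, 0], 0], [[4.5, 0, 11], [0, 0, 0], 0], [[5, 0, 11], [0, 0, 0], 0]]}}

```text
clock: 32.1
ee_pos: [0.3975, 0.2062, 0.0231]
orientation: [0.0, 0.941, 0.339, -0.0]
contact_force: [-3.5, -2.5, 3.5]
grip_width: 0.0003
finger_force: 2.1
```

```bash
python3 mv.py u -.1125 0 .022 -50.3
```

```text
pos [397.51 206.17  23.06] phi -50.4 q6 2.93 F [-3.47 -2.54  3.55] w 0.3 t 32.1
shift cm [ 8.69 -0.    0.1 ] rot deg [ 0.    0.06 -0.08]
```

Contact made (~4 N along the drawer axis). Push on.

Request:
{"name": "apply_moves", "arguments": {"motion": [[[0.6, 0, 0], [0, 0, 0], 0], [[1.2, 0, 0], [0, 0, 0], 0], [[1.8, 0, 0], [0, 0, 0], 0], [[2.4, 0, 0], [0, 0, 0], 0], [[3, 0, 0], [0, 0, 0], 0], [[3.6, 0, 0], [0, 0, 0], 0], [[4.2, 0, 0], [0, 0, 0], 0], [[4.8, 0, 0], [0, 0, 0], 0], [[5.4, 0, 0], [0, 0, 0], 0], [[6, 0, 0], [0, 0, 0], 0], [[6.5, 0, 0], [0, 0, 0], 0], [[7, 0, 0], [0, 0, 0], 0], [[7.4, 0, 0], [0, 0, 0], 0], [[7.6, 0, 0], [0, 0, 0], 0], [[7.6, 0, 0], [0, 0, 0], 0]]}}

```text
clock: 33.35
ee_pos: [0.4568, 0.2552, 0.0227]
orientation: [-0.0, 0.941, 0.339, 0.0]
contact_force: [-4.0, -1.0, 2.6]
grip_width: -0.0001
finger_force: 1.8
```

```bash
python3 mv.py u -.1125 0 .022 -50.3
```

```text
pos [456.8  255.24  22.68] phi -50.4 q6 2.96 F [-3.96 -1.02  2.56] w -0.1 t 33.4
shift cm [ 1.   -0.01  0.07] rot deg [-0.   -0.01 -0.07]
```

Request:
{"name": "apply_moves", "arguments": {"motion": [[[0.3, 0, 0], [0, 0, 0], 0], [[0.5, 0, 0], [0, 0, 0], 0], [[0.7, 0, 0], [0, 0, 0], 0], [[0.8, 0, 0], [0, 0, 0], 0], [[0.9, 0, 0], [0, 0, 0], 0], [[0.9, 0, 0], [0, 0, 0], 0]]}}

```text
clock: 33.85
ee_pos: [0.4638, 0.2608, 0.0228]
orientation: [-0.0, 0.941, 0.339, 0.0]
contact_force: [-0.2, 0.3, -0.5]
grip_width: -0.0002
finger_force: 0.4
```

Request:
{"name": "apply_moves", "arguments": {"motion": [[[0.1, 0, 0], [0, 0, 0], 0], [[0.2, 0, 0], [0, 0, 0], 0], [[0.3, 0, 0], [0, 0, 0], 0], [[0.4, 0, 0], [0, 0, 0], 0], [[0.4, 0, 0], [0, 0, 0], 0]]}}

```text
clock: 34.27
ee_pos: [0.4665, 0.2631, 0.0228]
orientation: [0.0, 0.941, 0.339, -0.0]
contact_force: [-2.7, -2.4, 0.5]
grip_width: 0.0003
finger_force: 2.0
```

Request:
{"name": "apply_moves", "arguments": {"motion": [[[0.1, 0, 0], [0, 0, 0], 0], [[0.2, 0, 0], [0, 0, 0], 0], [[0.3, 0, 0], [0, 0, 0], 0], [[0.4, 0, 0], [0, 0, 0], 0], [[0.4, 0, 0], [0, 0, 0], 0]]}}

```text
clock: 34.68
ee_pos: [0.4678, 0.2642, 0.0226]
orientation: [0.001, 0.941, 0.339, -0.002]
contact_force: [-8.6, -8.3, 9.2]
grip_width: -0.0003
finger_force: 6.3
```

Request:
{"name": "apply_moves", "arguments": {"motion": [[[-1, 0, 0], [0, 0, 0], 0], [[-3, 0, 0], [0, 0, 0], 0], [[-6, 0, 0], [0, 0, 0], 0], [[-9, 0, 0], [0, 0, 0], 0], [[-9, 0, -4], [0, 0, 0], 0], [[-9, 0, -8], [0, 0, 0], 0], [[-9, 0, -12], [0, 0, 0], 0], [[-9, 0, -16], [0, 0, 0], 0], [[-9, 0, -18], [0, 0, 0], 0], [[-9, 0, -18], [0, 0, 0], 0]]}}

```text
clock: 35.52
ee_pos: [0.4031, 0.21, 0.208]
orientation: [-0.001, 0.941, 0.339, 0.005]
contact_force: [-0.1, 0.1, -0.4]
grip_width: 0.0001
finger_force: 0.0
```

```bash
python3 - <<'E'
from h import *
for n in("top","side"):
    im=get_image(n)[:,:,::-1];cv2.imwrite(f"pics/{n}7.png",im);a=cv2.imread(f"pics/{n}0.png").astype(int)
    x0,y0,x1,y1=(220,245,285,300) if n=="top" else (330,285,365,330)
    d=np.abs(im.astype(int)-a).max(2)[y0:y1,x0:x1]>45;print(n,d.sum(),d.size,np.argwhere(d).mean(0)+[y0,x0] if d.any() else '')
E
python3 mv.py u 0 .06 .2 123.4
```

```text
top 331 3575 [294.83685801 264.6102719 ]
side 128 1575 [310.5234375 361.015625 ]
pos [401.18 208.95 203.65] phi -50.4 q6 2.93 F [0.12 1.52 0.07] w 0.2 t 35.6
shift cm [19.47 -6.04  0.43] rot deg [   0.32    0.03 -173.77]
```

Request:
{"name": "apply_moves", "arguments": {"motion": [[[3, -1, 0], [0, 0, -7], 5], [[6, -2, 0], [0, 0, -14], 5], [[9, -3, 0], [0, 0, -21], 5], [[12, -4, 0], [0, 0, -28], 5], [[15, -5, 0], [0, 0, -35], 5], [[18, -5.7, 0], [0, 0, -42], 5], [[19.4, -6, 0], [0, 0, -49], 5], [[19.4, -6, 0], [0, 0, -56], 5], [[19.4, -6, 0], [0, 0, -63], 5], [[19.4, -6, 0], [0, 0, -70], 5], [[19.4, -6, 0], [0, 0, -77], 5], [[19.4, -6, 0], [0, 0, -84], 5], [[19.4, -6, 0], [0, 0, -91], 5], [[19.4, -6, 0], [0, 0, -98], 5], [[19.4, -6, 0], [0, 0, -105], 5], [[19.4, -6, 0], [0, 0, -112], 5], [[19.4, -6, 0], [0, 0, -112], 5]]}}

```text
clock: 37.03
ee_pos: [0.511, 0.3781, 0.2008]
orientation: [-0.001, 0.242, 0.97, -0.001]
contact_force: [-0.7, -0.0, -0.3]
grip_width: 0.05
finger_force: 0.0
```

```bash
python3 mv.py u 0 .0597 .16 123.4
```

```text
pos [511.   378.1  200.76] phi 62.0 q6 1.13 F [-0.72 -0.01 -0.33] w 50.0 t 37.0
shift cm [-0.11  0.21  4.08] rot deg [ -0.07  -0.12 -61.44]
```

Request:
{"name": "apply_moves", "arguments": {"motion": [[[-0.1, 0.2, 0], [0, 0, -7], 4], [[-0.1, 0.2, 0], [0, 0, -14], 4], [[-0.1, 0.2, 0], [0, 0, -21], 4], [[-0.1, 0.2, 0], [0, 0, -28], 4], [[-0.1, 0.2, 0], [0, 0, -35], 4], [[-0.1, 0.2, 0], [0, 0, -42], 4], [[-0.1, 0.2, 0], [0, 0, -49], 4], [[-0.1, 0.2, 1], [0, 0, -56], 4], [[-0.1, 0.2, 3], [0, 0, -61.4], 4], [[-0.1, 0.2, 4], [0, 0, -61.4], 4], [[-0.1, 0.2, 4], [0, 0, -61.4], 4], [[-0.1, 0.2, 4], [0, 0, -61.4], 4]]}}

```text
clock: 38.03
ee_pos: [0.5127, 0.3792, 0.1618]
orientation: [-0.001, -0.282, 0.959, -0.0]
contact_force: [0.0, -0.2, 0.2]
grip_width: 0.0403
finger_force: 0.0
```

```bash
python3 mv.py u 0 .0597 .118 123.4
```

```text
pos [512.72 379.2  161.81] phi 122.7 q6 0.07 F [ 0.03 -0.24  0.22] w 40.3 t 38.0
shift cm [-0.03  0.01  4.38] rot deg [-0.01 -0.13 -0.66]
```

Request:
{"name": "apply_moves", "arguments": {"motion": [[[0, 0, 2], [0, 0, -0.7], 4], [[0, 0, 3.5], [0, 0, -0.7], 4], [[0, 0, 4.2], [0, 0, -0.7], 4], [[0, 0, 4.2], [0, 0, -0.7], 4], [[0, 0, 4.2], [0, 0, -0.7], 4], [[0, 0, 4.2], [0, 0, -0.7], 0.8], [[0, 0, 4.2], [0, 0, -0.7], 0.8], [[0, 0, 4.2], [0, 0, -0.7], 0.8], [[0, 0, 4.2], [0, 0, -0.7], 0.8], [[0, 0, 4.2], [0, 0, -0.7], 0.8], [[0, 0, 4.2], [0, 0, -0.7], 0.8]], "force": 50}}

```text
clock: 38.95
ee_pos: [0.5129, 0.382, 0.1225]
orientation: [0.001, -0.291, 0.957, 0.002]
contact_force: [-5.1, 8.9, 3.3]
grip_width: 0.0118
finger_force: 53.1
```

Request:
{"name": "apply_moves", "arguments": {"motion": [[[0, 0.2, 0], [0, 0, 0], 0.8], [[0, 0.3, 0], [0, 0, 0], 0.8], [[0, 0.3, 0], [0, 0, 0], 0.8], [[0, 0.3, 0], [0, 0, 0], 0.8]]}}

```text
clock: 39.28
ee_pos: [0.5128, 0.3822, 0.1224]
orientation: [0.002, -0.29, 0.957, -0.0]
contact_force: [1.9, -0.6, 6.6]
grip_width: 0.0117
finger_force: 53.4
```

```bash
python3 mv.py u 0 .0597 .118 47.4
```

```text
pos [512.78 382.18 122.41] phi 123.7 q6 0.05 F [ 1.89 -0.6   6.64] w 11.7 t 39.3
shift cm [ 0.15 -0.23  0.44] rot deg [ 0.06  0.2  76.28]
```

Request:
{"name": "apply_moves", "arguments": {"motion": [[[0.1, 0, 0], [0, 0, 6], 0.8], [[0.15, 0, 0], [0, 0, 12], 0.8], [[0.15, 0, 0], [0, 0, 18], 0.8], [[0.15, 0, 0], [0, 0, 24], 0.8], [[0.15, 0, 0], [0, 0, 30], 0.8], [[0.15, 0, 0], [0, 0, 36], 0.8], [[0.15, 0, 0], [0, 0, 42], 0.8], [[0.15, 0, 0], [0, 0, 48], 0.8], [[0.15, 0, 0], [0, 0, 54], 0.8], [[0.15, 0, 0], [0, 0, 60], 0.8], [[0.15, 0, 0], [0, 0, 66], 0.8], [[0.15, 0, 0], [0, 0, 72], 0.8], [[0.15, 0, 0], [0, 0, 76], 0.8], [[0.15, 0, 0], [0, 0, 76], 0.8], [[0.15, 0, 0], [0, 0, 76], 0.8]]}}

```text
clock: 40.53
ee_pos: [0.5124, 0.3811, 0.1224]
orientation: [0.002, 0.361, 0.932, 0.001]
contact_force: [6.0, -2.0, 5.4]
grip_width: 0.0116
finger_force: 53.3
```

```bash
python3 mv.py u 0 .0597 .118 47.4; python3 -c "
from rig import ctrl;print(ctrl.observe()['moment'])"
```

```text
pos [512.37 381.14 122.44] phi 47.6 q6 1.38 F [ 5.97 -1.95  5.42] w 11.6 t 40.5
shift cm [-0.15 -0.09  0.44] rot deg [0.2  0.18 0.22]
[-0.60635989 -0.99653184 -0.0021186 ]
```

Request:
{"name": "apply_moves", "arguments": {"motion": [[[0, 0, 0], [0, 0, 0], 4], [[0, 0, 0], [0, 0, 0], 4], [[0, 0, 0], [0, 0, 0], 4], [[0, 0, 0], [0, 0, 0], 4], [[0, 0, -3], [0, 0, 0], 4], [[0, 0, -7], [0, 0, 0], 4], [[0, 0, -11], [0, 0, 0], 4], [[0, -4, -13], [0, 0, 0], 4], [[0, -8, -13], [0, 0, 0], 4], [[0, -12, -13], [0, 0, 0], 4], [[4, -16, -13], [0, 0, 0], 4], [[8, -18, -13], [0, 0, 0], 4], [[12, -18, -13], [0, 0, 0], 4], [[16, -18, -13], [0, 0, 0], 4], [[20, -18, -13], [0, 0, 0], 4], [[20, -18, -13], [0, 0, 0], 4]]}}

```text
clock: 41.87
ee_pos: [0.2375, 0.3849, 0.2511]
orientation: [-0.001, 0.359, 0.933, 0.001]
contact_force: [-0.5, -0.7, -0.4]
grip_width: 0.04
finger_force: 0.0
```

Run:
```python
from h import *
s0=cv2.imread("pics/side0.png");a={}
for n in("top","side"):
    im=get_image(n)[:,:,::-1];cv2.imwrite(f"pics/{n}8.png",im)
    b=cv2.imread(f"pics/{n}0.png").astype(int);d=(np.abs(im.astype(int)-b).max(2)>45).astype(np.uint8)
    k,_,st,c=cv2.connectedComponentsWithStats(d)
    print(n,[(st[i].tolist()) for i in range(1,k) if st[i,4]>25])
im=cv2.imread("pics/top8.png");x,y=proj("top",(.5115,.3815,.139)).astype(int)
g=cv2.cvtColor(cv2.resize(im[y-9:y+10,x-9:x+10],None,fx=8,fy=8,interpolation=2),6)
# white mark on the bar: brightest spot near the dark knob
m=cv2.inRange(g,0,70);print("dark",cv2.countNonZero(m));h=cv2.morphologyEx(g,cv2.MORPH_TOPHAT,np.ones((25,25)))
h[cv2.dilate(m,np.ones((9,9)))==0]=0
_,v,_,p=cv2.minMaxLoc(h[30:120,30:120]);u=((p[0]+30.5)/8-.5+x-9,(p[1]+30.5)/8-.5+y-9);X=plane("top",u,.139)
d=X[:2]-[.5115,.381];print("mark",v,X,np.degrees(np.arctan2(d[1],d[0])),np.hypot(*d))
```

```text
top [[398, 214, 6, 14, 26], [473, 215, 12, 34, 106], [176, 344, 54, 27, 751], [31, 382, 171, 98, 5981], [302, 412, 30, 68, 629], [327, 431, 9, 10, 64], [318, 447, 10, 12, 37], [408, 467, 12, 13, 102], [16, 470, 15, 10, 70], [32, 472, 22, 8, 110]]
side [[455, 0, 105, 123, 7815], [500, 0, 39, 5, 109], [563, 0, 44, 33, 456], [625, 0, 15, 77, 657], [542, 26, 81, 99, 3963], [614, 46, 15, 31, 287], [452, 130, 75, 44, 1875], [535, 133, 60, 39, 1524], [512, 163, 14, 5, 50], [310, 177, 29, 16, 325], [445, 189, 55, 92, 2559], [294, 209, 23, 18, 115], [625, 209, 15, 34, 90], [571, 236, 52, 19, 458], [300, 238, 34, 21, 307], [528, 238, 40, 8, 118], [348, 241, 34, 19, 380], [536, 247, 38, 7, 101], [536, 259, 26, 6, 60], [579, 258, 11, 10, 71], [502, 270, 11, 6, 44], [488, 276, 35, 21, 272], [521, 288, 26, 22, 399], [549, 289, 14, 11, 125], [319, 301, 8, 7, 39], [328, 302, 9, 10, 72], [523, 324, 11, 5, 37], [520, 333, 9, 10, 44], [419, 350, 33, 53, 946]]
dark 12532
mark 44.0 [0.50758529 0.38453134 0.139     ] 137.94732570136418 0.0052721256662566565
```

```bash
python3 -c "
from rig import ctrl;print(ctrl.close_job())"
```

```text
the job is handed in; nothing more can be done
None
```

The job is handed in at about 42 s of the 210 s: drawer released by the button, three cassettes and the cover stacked on the seat, drawer pushed in and still shut after I let go, and knob turned clockwise about 76° to roughly 1.43 rad, past its detent; the last pictures show no other object moved.

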